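# Gauge the depth of the capped bore

### The job

Take the dust cap out of the bore in the leaning gear housing and put it in the grey tray, then fetch the depth gauge from its rack and lower its rod gently into that bore until it bottoms out. Push the sliding stop down the rod until it lies flush on the housing's face, hold it pressed there for a second, then let go and leave the gauge standing in the bore with rod bottomed and stop flush. Leave everything else where it is.

Things in the scene. Friction and masses are not known exactly. Their poses are not given: they have to be found in the camera images.
- block: Aluminium gear housing clamped on a fixed steel fixture, its flat face leaning back 30 degrees. Origin: centre of the mouth of the blind bore to be measured (17 mm across, 2 mm chamfer). z: out of the face along the bore axis, 30 degrees from vertical; x: up the slope; y: level. The face spans x -75 to 75, y -75 to 145 mm; the housing is 90 mm thick.
- stud (a point): Tip of one of four fixed steel studs, 10 mm across, that stand 32 mm out of the face round the bore at x = +-28, y = +-28 mm in the housing's frame (this one is at +28, +28). Fingers and the gauge's bar fit between them only along the housing's x or y.
- other_bore (a point): Mouth of a wider open bore (27 mm across) in the same face, 103 mm from the first along y. Not the one to measure.
- bore_floor: The flat blind floor of the bore. Origin: centre of the floor, on the bore axis; axes as the housing's. It lies 52 to 68 mm below the mouth, different each time. It does not move.
- cap: Loose black plastic dust cap, plugged in the bore at the start: flange 42 mm across and 6 mm thick lying on the face, round knob 28 mm across from 6 to 40 mm above the face, stem 13 mm across reaching 14 mm into the bore. Origin: centre of the flange's underside; z along the knob. Lifts straight out along the bore axis, no snap. 50 g.
- rack: Fixed black plastic rack block 100 x 220 mm, 85 mm tall, with a 17 mm hole in the middle of its top in which the depth gauge hangs upright. Sockets fixed near its ends (y = +-85 mm) stand 30 mm above its top. Origin: centre of the underside; y along its length.
- rod: Rod of the steel depth gauge, 12 mm across, 114 mm long. Origin: centre of its lower (measuring) tip; z: along the rod to its upper end. 100 g. At the start its tip is 74 mm below the underside of the stop.
- stop: Stop sliding on the rod: a bar 90 (x) x 22 (y) mm, 12 thick, with a hub on it 34 (x) x 22 (y) mm up to 36 mm above the underside: a 22 mm wide grip. Origin: centre of the underside, on the rod's axis; z to the hub. 150 g. Carry the gauge by it.
- rod_top (a point): Upper end of the rod, 4 mm above the hub at the start. The rod hangs from the stop; when its tip meets something the stop can slide up to 24 mm down the rod (towards the tip) against about 5 N of friction, so this end rises up to 28 mm above the hub. The stop cannot slide up from its start.
- tray: Fixed open grey tray 160 (x) x 200 (y) mm, 35 mm high, walls and floor about 4 mm. Origin: centre of the underside.
- spray: Bystander: white spray can, 62 mm across, 190 mm tall, standing. Leave alone.
- oil: Bystander: grey oil bottle, 68 mm across, 200 mm tall, standing. Leave alone.
- jar: Bystander: clear jar with steel cap, 64 mm across, 85 mm tall. Leave alone.
- socket: Bystander: large steel socket, 48 mm across, 70 mm tall, standing on end. Leave alone.
- wrench: Bystander: steel wrench, 160 mm long, lying. Leave alone.
- brush: Bystander: parts brush, 200 mm long, lying. Leave alone.
- screwdriver: Bystander: screwdriver with orange handle, 200 mm long, lying. Leave alone.
There are look-alikes about, which are no part of the job. What is shaped like the rod but orange or yellow is not meant.

How it is judged:
By the outcome, as a careful person would: the job done as asked, in the order asked, and still so for the second after the job is handed in, with the robot touching nothing.
It also fails if it takes over 72 s, if anything falls off the work surface, if the arm or the gripper's body presses on something with over 40 N, if the wrist force passes 120 N, or if a joint passes its speed limit or range.

### The arm

A 6-joint arm with a two-finger parallel gripper is mounted at the origin on the work surface. World frame = base frame: x ahead of the robot, y to its left, z up, the work surface at z = 0. Lengths are in m, angles in degrees, forces in N, time in s.
With the tool pointing down it reaches from about 0.25 to 0.725 m from the base axis. Payload 9.7 kg.
Tool frame: the origin (TCP) lies on the centre line of the jaws, within the pads' length; the fingertips stand tip_reach ahead of it and the grasp point (between the pads) lies 2 mm behind it (tip_reach is the distance from the TCP to the fingertips, in m); z points along the fingers, y is the direction in which the jaws open and shut (so a half turn about z gives the same grasp; the last joint's range is limited). The gripper opens to 85 mm and grips with 20 to 120 N. Pads are 22 mm wide; open, the fingers measure 114 mm over their backs; the gripper's body (76 mm by 85 mm) begins 54 mm behind the grasp point. The pads swing forward as they close: fully open they stand 13 mm farther back than shut.
Start: joints at [-71.448, 4.979, 10.078, 95.1, 0, 90], TCP at [0.175, -0.521, 0.248] pointing down, gripper open.
Joint ranges: [-179.16, 179.16], [-48.56, 103.87], [-65.8, 70.77], [-126.05, 130.52], [-82.76, 87.17], [-180, 180]. Speed limits (degrees/s): [127.2, 127.2, 147.25, 180, 180, 180].

### API

Orientations are given as [roll, pitch, yaw] about the fixed x, y, z axes, in that order (R = Rz(yaw) Ry(pitch) Rx(roll)).
In Python, from workcell import get_obs, camera, calibration, job_done, tip_reach gives the robot as it stands.
- The arm moves only by the tool apply_moves, never from a script. Its argument "rows" is a list of rows, each a list of 7 numbers: the shift along the world's x, y, z in mm, then the turn, a rotation vector about the world's x, y, z in degrees, then the closure, from 0 (fully open) to 1 (shut). A call has 1 to 20 rows; each row shifts and turns the commanded pose from where the row before left it; what a row does not reach is not made up. A row lasts 1/8 s, in which the tool goes at most 62.5 mm and 10.7 degrees, less where a joint would pass 70% of its speed; a pose out of reach is approached as far as the arm can. A call with a gripper value outside its range is refused whole. The fingers move at their own pace and stop on an object; "grip_force" is the grip in N (left out, the last holds). Time passes only in rows, so rows that do not move let the fingers close. It gives the time, the measured TCP pose, the force and the opening at its end, in the units of the state.
- get_obs(): the state, without advancing time (a new reading comes with each control period).
- camera(name): name is "scene" or "top"; returns the picture (400x640x3 uint8, red, green, blue); there is no depth.
- calibration(name): a dict with "intrinsics" (3x3 intrinsics, pixels), "T" (4x4, takes a point from camera to world coordinates). Camera axes: x right, y down, z forward; pixel columns grow to the right and rows downward; lengths in m; the calibration is good to about 2 mm. A picture is of the moment at which its call begins. calibration takes no time and is no camera call.
- job_done(): hands the job in, once; it reports no verdict.
The state is a dict: "time": time; "q": joint angles; "qd": joint speeds; "joint_efforts": joint torques, N m; "ee_pos": TCP position; "tcp_rot": TCP orientation; "wrist_force": force on the tool from outside, world axes, zero at the start; "torque": the same for the moment, N m; "opening": finger opening in m.
Only numpy, scipy, OpenCV 4.12 (cv2) and the standard library are available. Lean on these libraries where they do the work, as an engineer would, in place of code of your own. Each camera call takes 0.05 s, during which the arm holds its last target.

## Working session

There is one attempt and no reset: what is moved stays moved. The work goes in short steps, Python scripts to look and compute and a tool call to move; the robot and the scene stay as the last step left them, time stands still between calls to the robot, and variables do not carry over. Pictures are saved under pics/ and viewed, and the job is handed in when it is done.

Besides the shell and the picture viewer there is one more tool, called after ">>>" as a command line: name --pt "numbers of a row" for each row, then --argument value for the rest. apply_moves: Moves the arm, as the interface text tells. Its arguments: {"type":"object","properties":{"rows":{"type":"array","items":{"type":"array","items":{"type":"number"}}},"grip_force":{"type":"number"}},"required":["rows"]}

```bash
ls; mkdir -p pics; python3 - <<'E'
from workcell import *
import cv2,numpy as np
np.set_printoptions(precision=4,suppress=True)
for n in("scene","top"):
    im=camera(n); cv2.imwrite(f"pics/{n}0.png",im[:,:,::-1]); c=calibration(n); print(n,c["intrinsics"],c["T"])
print(get_obs()); print(tip_reach)
E
```

```text
pics
scene [[477.3259   0.     320.1145]
 [  0.     477.3259 194.5551]
 [  0.       0.       1.    ]] [[-0.6613  0.5394 -0.5213  1.3178]
 [ 0.7501  0.4804 -0.4545  0.6862]
 [ 0.0053 -0.6916 -0.7223  1.2195]
 [ 0.      0.      0.      1.    ]]
top [[498.7614   0.     318.0134]
 [  0.     498.7614 201.621 ]
 [  0.       0.       1.    ]] [[ 0.0051 -0.993   0.1182  0.3927]
 [-1.     -0.0043  0.0072 -0.0035]
 [-0.0066 -0.1183 -0.993   1.5   ]
 [ 0.      0.      0.      1.    ]]
{'time': 0.1, 'q': array([-71.4472,   5.0095,  10.0399,  95.0995,  -0.0007,  90.0004]), 'qd': array([ 0.1101, -0.0368,  0.094 ,  0.0323, -0.1231,  0.0938]), 'joint_efforts': array([  0.0003, -52.1562,  46.5655,   0.016 ,   0.    ,   0.    ]), 'ee_pos': array([ 0.1749, -0.5212,  0.2476]), 'tcp_rot': array([-179.9308,    0.0007,   18.5524]), 'wrist_force': array([-0.4544, -0.7791,  0.605 ]), 'torque': array([ 0.009 , -0.0304, -0.0048]), 'opening': 0.08528217987781135}
0.017
```

View pics/scene0.png

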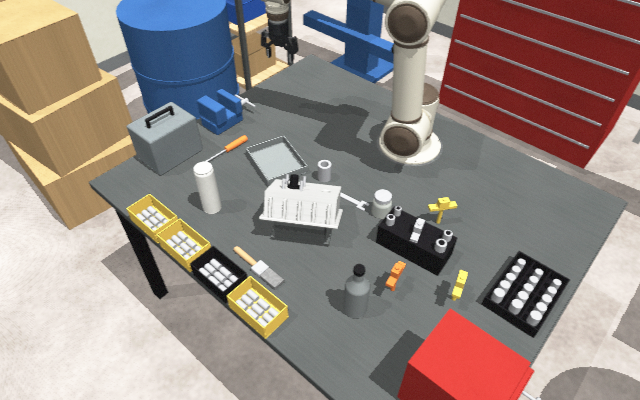

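View pics/top0.png

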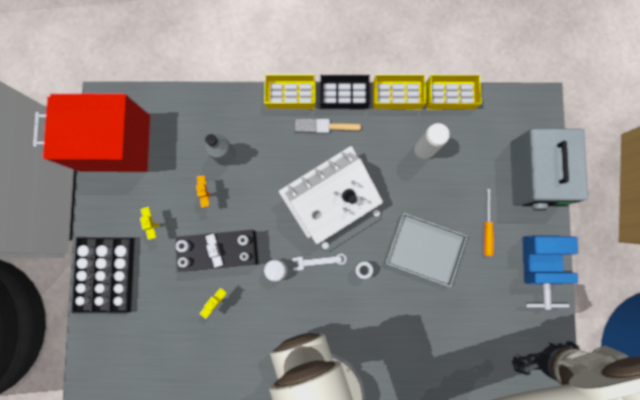

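```bash
python3 - <<'E'
import cv2
a=cv2.imread("pics/top0.png"); b=cv2.imread("pics/scene0.png")
cv2.imwrite("pics/c1.png",cv2.resize(a[140:260,265:395],None,fx=6,fy=5,interpolation=3)[:600,:780])
cv2.imwrite("pics/c2.png",cv2.resize(a[215:285,165:265],None,fx=8,fy=8,interpolation=3))
cv2.imwrite("pics/c3.png",cv2.resize(b[165:250,250:350],None,fx=7,fy=7,interpolation=3))
cv2.imwrite("pics/c4.png",cv2.resize(b[195:275,370:470],None,fx=7,fy=7,interpolation=3))
E
```

```text
(no output)
```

View pics/c1.png

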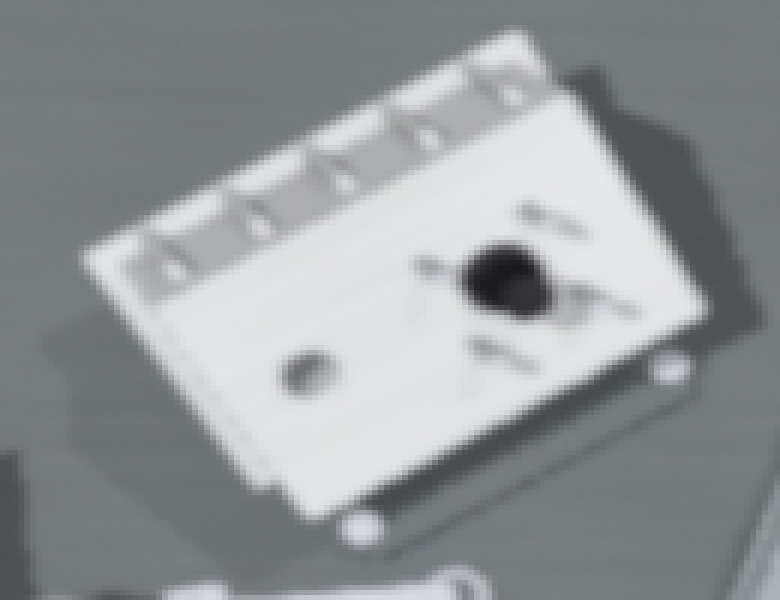

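View pics/c2.png

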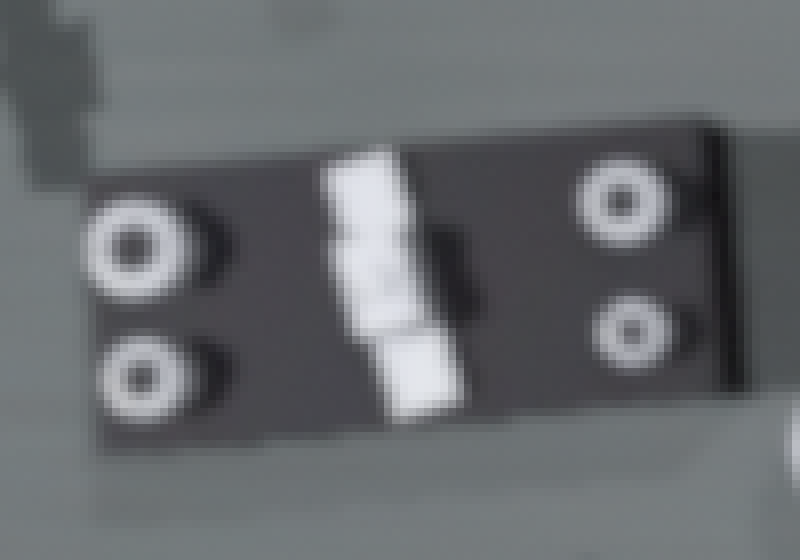

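View pics/c3.png

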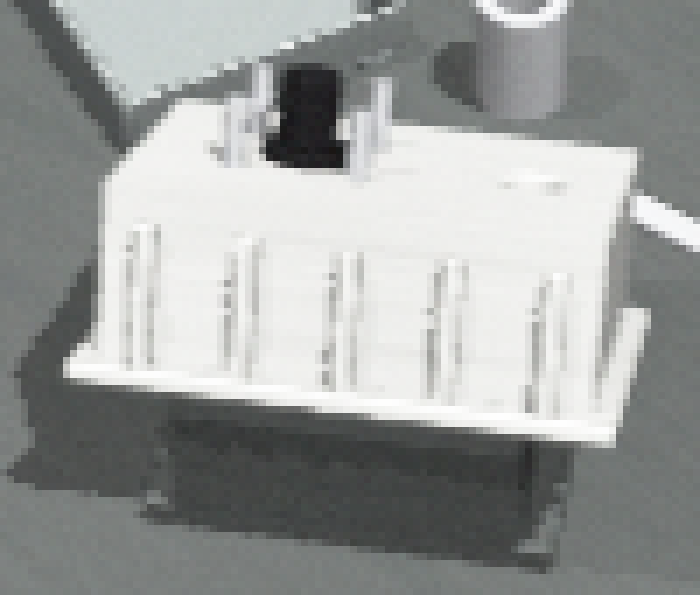

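View pics/c4.png

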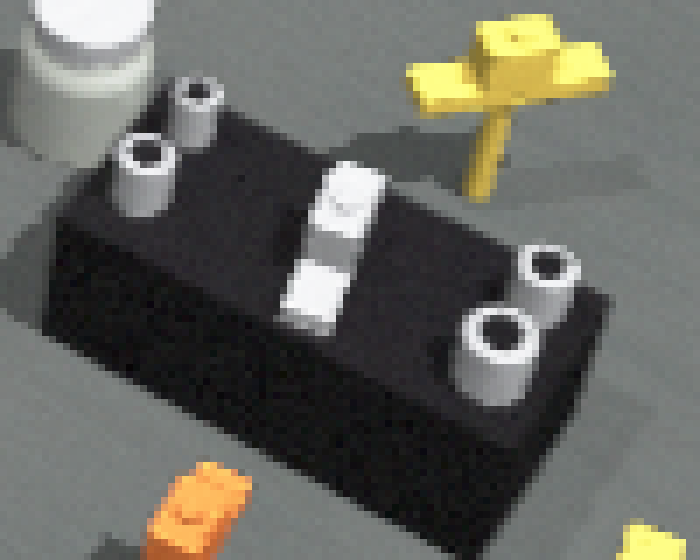

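```bash
cat > h.py <<'E'
import numpy as np,cv2
from workcell import *
from scipy.optimize import least_squares
from scipy.spatial.transform import Rotation as R
np.set_printoptions(precision=4,suppress=True)
C={n:calibration(n) for n in("scene","top")}
def proj(n,P):
    P=np.atleast_2d(P); T=np.linalg.inv(C[n]["T"]); Q=P@T[:3,:3].T+T[:3,3]; q=Q@C[n]["intrinsics"].T
    return q[:,:2]/q[:,2:]
def Rb(yaw): return R.from_euler("z",yaw,degrees=True).as_matrix()@R.from_euler("y",-30,degrees=True).as_matrix()
def fit(obs,x0,f):
    # obs: (cam,[X],(u,v)); f(p,X)->world
    def r(p): return np.concatenate([(proj(n,f(p,np.array(X)))[0]-uv) for n,X,uv in obs])
    s=least_squares(r,x0,x_scale=[.01,.01,.01,1][:len(x0)],loss="soft_l1"); return s.x,r(s.x).reshape(-1,2)
def draw(im,n,pts,col=(0,255,0)):
    pass
def ray(n,uv):
    K=C[n]["intrinsics"];T=C[n]["T"]; d=np.linalg.inv(K)@[*uv,1]; return T[:3,3],T[:3,:3]@d
def atz(n,uv,z):
    o,d=ray(n,uv); return o+d*(z-o[2])/d[2]
E
cat > blk.py <<'E'
from h import *
f=lambda p,X: p[:3]+Rb(p[3])@X
t=lambda u,v:(265+(u+.5)/6-.5,140+(v+.5)/5-.5)
s=lambda u,v:(250+(u+.5)/7-.5,165+(v+.5)/7-.5)
m=1e-3
obs=[("top",[.075,-.075,0],t(575,92)),("top",[-.075,-.075,0],t(706,312)),("top",[-.075,.145,0],t(310,518)),
("top",[0,.103,0],t(308,374)),
("scene",[0,.103,0],s(533,183)),("scene",[-.075,.145,0],s(637,150)),
("scene",[-.028,-.028,.032],s(262,65)),("scene",[.028,-.028,.032],s(232,97)),("scene",[-.028,.028,.032],s(382,80)),("scene",[.028,.028,.032],s(362,113)),("scene",[0,0,.04],s(310,72))]
p,r=fit(obs,[.5,-.05,.15,32],f); print(p,"\n",r)
if __name__=="__main__":
    for n,(x0,y0,w,h,k) in dict(top=(275,140,115,115,5),scene=(255,165,100,80,7)).items():
        im=cv2.imread(f"pics/{n}0.png")[y0:y0+h,x0:x0+w]; im=cv2.resize(im,None,fx=k,fy=k,interpolation=3)
        def L(P,col):
            q=proj(n,f(p,np.array(P).reshape(3,-1) if 0 else np.zeros(3)))
            q=np.array([proj(n,f(p,np.array(X)))[0] for X in P]); q=((q-[x0,y0]+.5)*k-.5)
            cv2.polylines(im,[np.round(q).astype(int)],False,col,1)
        L([[.075,-.075,0],[-.075,-.075,0],[-.075,.145,0],[.075,.145,0],[.075,-.075,0]],(0,255,0))
        a=np.linspace(0,6.283,40); ci=lambda cx,cy,z,r:[[cx+r*np.cos(b),cy+r*np.sin(b),z] for b in a]
        L(ci(0,.103,0,.0135),(0,0,255)); L(ci(0,0,0.006,.021),(0,0,255)); L(ci(0,0,.04,.014),(255,0,0))
        for i in(1,-1):
            for j in (1,-1): L(ci(i*.028,j*.028,.032,.005),(255,0,255)); L([[i*.028,j*.028,0],[i*.028,j*.028,.032]],(255,128,0))
        cv2.imwrite(f"pics/ov_{n}.png",im)
E
python3 blk.py
```

```text
[ 0.5736 -0.0767  0.1442 32.0246] 
 [[-0.5733 -0.0461]
 [ 0.2594  0.0228]
 [-0.331   0.1236]
 [ 0.4397  0.0246]
 [-0.5077  0.1021]
 [ 0.2043  0.3396]
 [-0.104   0.2025]
 [ 0.4798 -0.2119]
 [-0.096   0.1023]
 [-0.3347 -0.3638]
 [ 0.1064 -0.1718]]
```

View pics/ov_top.png

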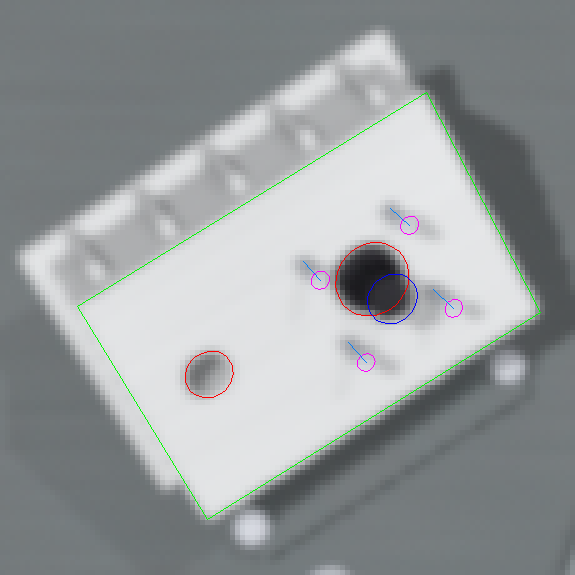

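View pics/ov_scene.png

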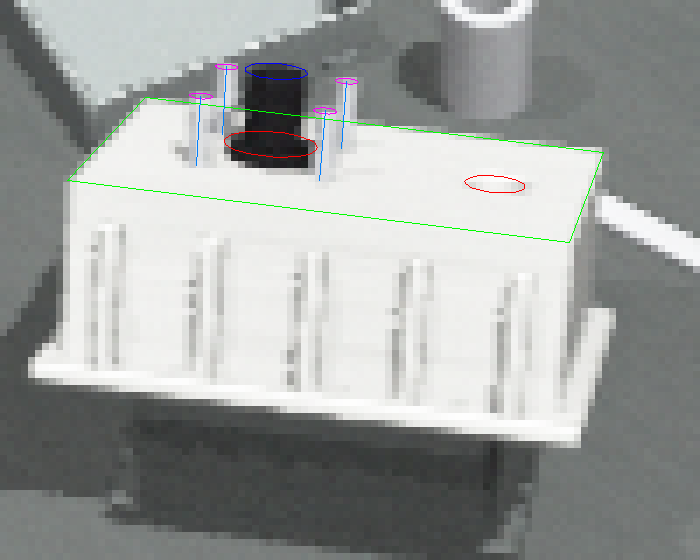

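```bash
cat > g.py <<'E'
from h import *
t=lambda u,v:(165+(u+.5)/8-.5,215+(v+.5)/8-.5)
s=lambda u,v:(370+(u+.5)/7-.5,195+(v+.5)/7-.5)
f=lambda p,X: np.r_[p[:2],0]+R.from_euler("z",p[2],degrees=True).as_matrix()@X
H=.085
obs=[("top",[.05,.11,H],t(88,180)),("top",[-.05,.11,H],t(97,452)),("top",[.05,-.11,H],t(708,120)),("top",[-.05,-.11,H],t(735,393)),
("scene",[.05,.11,H],s(512,447)),("scene",[-.05,.11,H],s(610,300)),("scene",[.05,-.11,H],s(60,225)),("scene",[-.05,-.11,H],s(165,85))]
p,r=fit(obs,[.38,.2,5],f); print("rack",p,"\n",r)
# stop bar: origin at z=.085 underside, hub top .036
g=lambda p,X: np.array([p[0],p[1],p[3]])+R.from_euler("z",p[2],degrees=True).as_matrix()@X
b,h=.012,.036
obs=[("top",[.045,.011,b],t(325,158)),("top",[.045,-.011,b],t(396,150)),("top",[-.045,.011,b],t(392,423)),("top",[-.045,-.011,b],t(462,402)),
("scene",[.045,.011,b],s(340,325-7)),("scene",[.045,-.011,b],s(280,313)),("scene",[.017,.011,h],s(360,240)),("scene",[.017,-.011,h],s(308,226)),("scene",[-.017,.011,h],s(387,178)),("scene",[-.017,-.011,h],s(335,162)),
("top",[.017,.011,h],t(330,243)),("top",[-.017,.011,h],t(352,342))]
def fg(obs,x0):
    rr=lambda q: np.concatenate([proj(n,g(q,np.array(X)))[0]-uv for n,X,uv in obs])
    S=least_squares(rr,x0,x_scale=[.01,.01,1,.01],loss="soft_l1"); return S.x,rr(S.x).reshape(-1,2)
pg,r=fg(obs,[p[0],p[1],14,.085]); print("gauge",pg,"\n",r)
if __name__=="__main__":
    for n,(x0,y0,w,h_,k) in dict(top=(165,215,100,70,8),scene=(370,195,100,80,7)).items():
        im=cv2.imread(f"pics/{n}0.png")[y0:y0+h_,x0:x0+w]; im=cv2.resize(im,None,fx=k,fy=k,interpolation=3)
        def L(F,q0,P,col):
            q=np.array([proj(n,F(q0,np.array(X)))[0] for X in P]); q=((q-[x0,y0]+.5)*k-.5)
            cv2.polylines(im,[np.round(q).astype(int)],True,col,1)
        rc=lambda a,c,z:[[a,c,z],[-a,c,z],[-a,-c,z],[a,-c,z]]
        L(f,p,rc(.05,.11,.085),(0,255,0)); L(g,pg,rc(.045,.011,.012),(0,0,255)); L(g,pg,rc(.017,.011,.036),(255,0,0)); L(g,pg,rc(.045,.011,0),(0,255,255))
        cv2.imwrite(f"pics/ovg_{n}.png",im)
    for nm,uv,z in [("spraytop",(437,133),.19),("oiltop",(212,140),.2),("jar",(274,268),.085),("socket",(365,269),.07)]: print(nm,atz("top",uv,z))
    for uv in [(402,215),(467,233),(452,285),(387,264)]: print("tray",atz("top",uv,.035))
E
python3 g.py
```

```text
rack [0.4206 0.297  6.1578] 
 [[-0.3948 -0.1312]
 [ 0.9063  1.254 ]
 [-0.7454 -0.5786]
 [-1.0468  0.5841]
 [-0.3625  1.0258]
 [-0.1342  0.1199]
 [-0.969  -0.8834]
 [-0.1416 -0.3054]]
gauge [ 0.4212  0.299  16.7092  0.0898] 
 [[ 0.0359  1.5511]
 [-1.27    0.3302]
 [-0.0456 -0.5311]
 [-1.1735 -0.1569]
 [-1.1961  0.3655]
 [ 0.2555 -1.3693]
 [-0.0981 -0.2474]
 [ 0.1947 -0.6442]
 [-0.7482  0.7292]
 [-0.3636  0.6878]
 [ 0.0051  0.2643]
 [ 0.4371 -0.18  ]]
spraytop [ 0.7356 -0.3125  0.19  ]
oiltop [0.7119 0.2896 0.2   ]
jar [0.3726 0.1297 0.085 ]
socket [ 0.3709 -0.1276  0.07  ]
tray [ 0.5286 -0.2405  0.035 ]
tray [ 0.4765 -0.4299  0.035 ]
tray [ 0.3257 -0.3821  0.035 ]
tray [ 0.3851 -0.1947  0.035 ]
```

View pics/ovg_top.png

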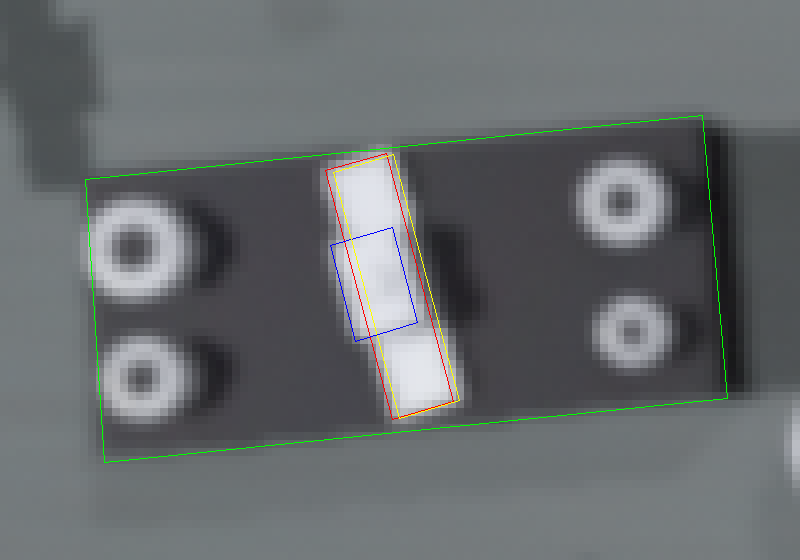

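View pics/ovg_scene.png

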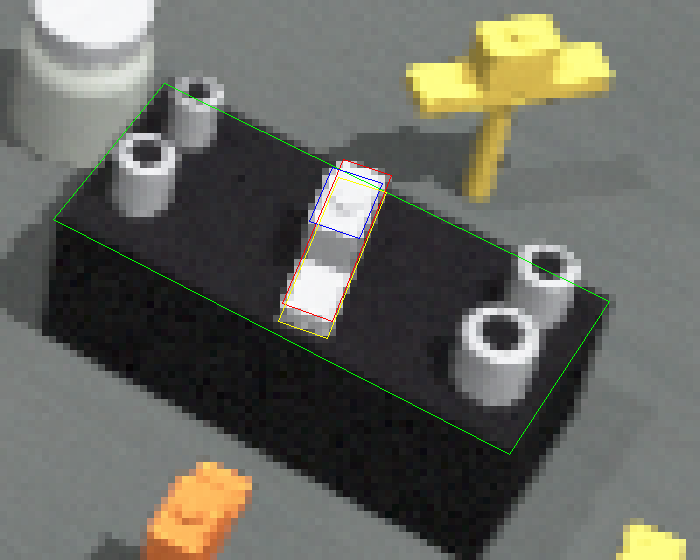

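```bash
cat > mv.py <<'E'
from h import *
import sys
def go(target,Rt,frm=None):
    o=get_obs(); p=o["ee_pos"]; R0=R.from_euler("xyz",o["tcp_rot"],degrees=True)
    d=(np.array(target)-p)*1e3; rv=(R.from_matrix(Rt)*R0.inv()).as_rotvec(degrees=True)
    print("t",o["time"],"shift mm",d,"rotvec",rv, "norms",np.linalg.norm(d),np.linalg.norm(rv)); return d,rv
B=np.array([0.5736,-0.0767,0.1442]); YB=32.0; RB=Rb(YB); n=RB[:,2]
RT=RB@np.diag([1,-1,-1])
E
python3 - <<'E'
from mv import *
print(n,RB)
go(B+n*.14,RT); go(B+n*.028,RT)
E
```

```text
[-0.424 -0.265  0.866] [[ 0.7344 -0.5299 -0.424 ]
 [ 0.4589  0.848  -0.265 ]
 [ 0.5     0.      0.866 ]]
t 0.1 shift mm [339.2983 407.4551  17.7966] rotvec [ 12.7774 -27.2184  13.1203] norms 530.5277609835133 32.80613912625051
t 0.1 shift mm [386.789  437.1306 -79.1983] rotvec [ 12.7774 -27.2184  13.1203] norms 589.0341427575879 32.80613912625051
```

>>> apply_moves --pt "14 17 8 1 -2 1 0" --pt "28 34 10 1 -2.3 1 0" --pt "28 34 10 1 -2.3 1 0" --pt "28 34 5 1 -2.3 1 0" --pt "28 34 0 1 -2.3 1 0" --pt "28 34 0 1 -2.3 1 0" --pt "28 34 0 1 -2.3 1 0" --pt "28 34 0 1 -2.3 1 0" --pt "28 34 0 1 -2.3 1 0" --pt "28 34 0 1 -2.3 1 0" --pt "28 34 0 1 -2.3 1 0" --pt "28 34 0 1 -2.3 1 0" --pt "17 16 -5 0.8 0.1 1.1 0" --pt "0 0 -5 0 0 0 0" --pt "0 0 0 0 0 0 0"

```text
time: 1.98
ee_pos: [0.5134, -0.1146, 0.2705]
tcp_rot: [-179.7, -30.0, 31.6]
wrist_force: [0.2, -0.3, -0.2]
opening: 0.0851
```

```bash
python3 - <<'E'
from mv import *
go(B+n*.14,RT); print(get_obs()["q"],get_obs()["wrist_force"])
for k in("scene","top"): cv2.imwrite(f"pics/{k}1.png",camera(k)[:,:,::-1])
a=cv2.imread("pics/scene1.png")[70:270,200:400]; cv2.imwrite("pics/d1.png",cv2.resize(a,None,fx=3,fy=3,interpolation=3))
E
```

```text
t 1.975 shift mm [ 0.7902  0.8524 -5.072 ] rotvec [-0.2423 -0.1328  0.2002] norms 5.203490680436907 0.3412736574962538
[-24.9615 -16.0468 -11.5609  77.1249  24.8773 127.1701] [ 0.2371 -0.2867 -0.1693]
```

View pics/d1.png

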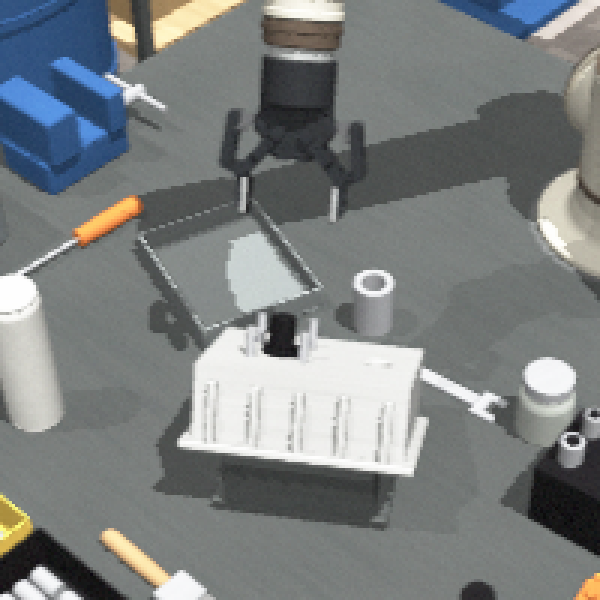

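>>> apply_moves --pt "6 4 -16 -0.2 -0.1 0.2 0" --pt "8 5 -17 0 0 0 0" --pt "8 5 -17 0 0 0 0" --pt "8 5 -17 0 0 0 0" --pt "8 5 -16 0 0 0 0" --pt "7 4.5 -13 0 0 0 0" --pt "3.3 2 -6 0 0 0 0" --pt "0 0 0 0 0 0 0"

```text
time: 3.08
ee_pos: [0.5622, -0.084, 0.1691]
tcp_rot: [-180.0, -30.0, 32.0]
wrist_force: [-0.7, 0.2, 0.3]
opening: 0.0853
```

```bash
python3 - <<'E'
from mv import *
go(B+n*.028,RT)
for k,(x,y) in dict(scene=(250,130),top=(285,150)).items():
    a=camera(k)[:,:,::-1][y:y+100,x:x+110]; cv2.imwrite(f"pics/e_{k}.png",cv2.resize(a,None,fx=5,fy=5,interpolation=3))
E
```

```text
t 3.075 shift mm [-0.4922 -0.1593 -0.666 ] rotvec [-0.0357  0.0245 -0.0199] norms 0.8433107379210273 0.04772191526052645
```

View pics/e_scene.png

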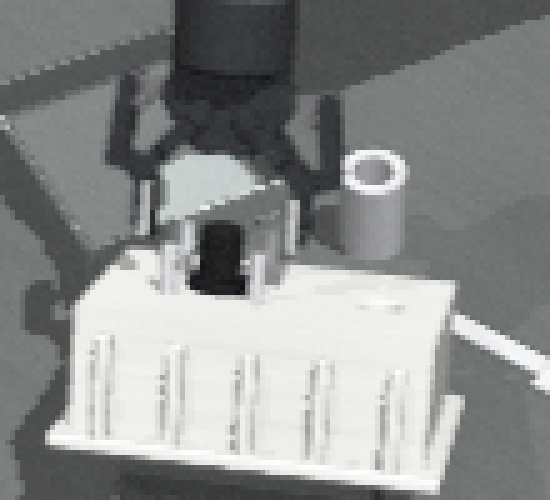

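View pics/e_top.png

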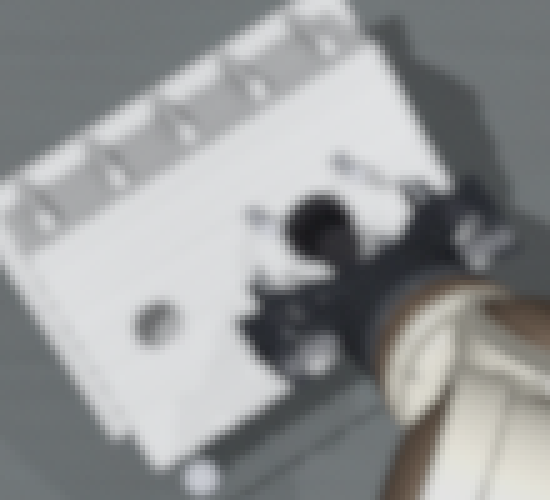

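>>> apply_moves --pt "0 0 0 0 0 0 0.4" --pt "0 0 0 0 0 0 0.6" --pt "0 0 0 0 0 0 1" --pt "0 0 0 0 0 0 1" --pt "0 0 0 0 0 0 1" --pt "0 0 0 0 0 0 1" --pt "0 0 0 0 0 0 1" --grip_force 40

```text
time: 4.05
ee_pos: [0.5623, -0.084, 0.1696]
tcp_rot: [180.0, -30.1, 32.0]
wrist_force: [-5.0, -2.5, 5.1]
opening: 0.0268
```

>>> apply_moves --pt "-2.1 -1.3 4.3 0 0 0 1" --pt "-4.2 -2.6 8.7 0 0 0 1" --pt "-6.4 -4 13 0 0 0 1" --pt "-8.5 -5.3 17.3 0 0 0 1" --pt "-8.5 -5.3 17.3 0 0 0 1" --pt "-8.5 -5.3 17.3 0 0 0 1" --pt "-4.2 -2.6 8.7 0 0 0 1" --pt "0 0 0 0 0 0 1"

```text
time: 5.05
ee_pos: [0.5199, -0.1107, 0.2568]
tcp_rot: [179.9, -30.1, 32.0]
wrist_force: [-0.8, -0.3, -0.4]
opening: 0.0264
```

```bash
python3 - <<'E'
from mv import *
print(get_obs()["ee_pos"])
for k,(x,y) in dict(scene=(250,100),top=(285,150)).items():
    a=camera(k)[:,:,::-1]; cv2.imwrite(f"pics/f0_{k}.png",a); a=a[y:y+130,x:x+130]; cv2.imwrite(f"pics/f_{k}.png",cv2.resize(a,None,fx=4.6,fy=4.6,interpolation=3))
E
```

```text
[ 0.5199 -0.1107  0.2568]
```

View pics/f_scene.png

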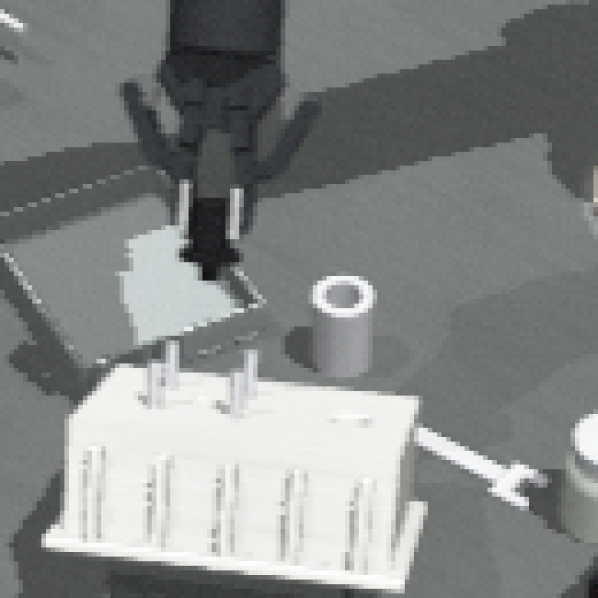

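View pics/f_top.png

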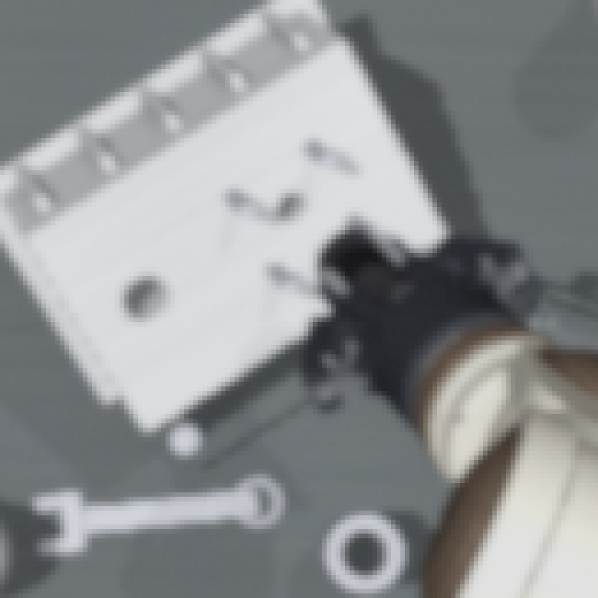

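>>> apply_moves --pt "-6 -12 5 0 0 0 1" --pt "-12 -25 0 -2 3.2 0 1" --pt "-12 -26 0 -2 3.2 0 1" --pt "-12 -26 0 -2 3.2 0 1" --pt "-12 -26 0 -2 3.2 0 1" --pt "-12 -26 -10 -2 3.2 0 1" --pt "-12 -26 -20 -2 3.2 0 1" --pt "-12 -26 -30 -2 3.1 0 1" --pt "-1 -8 -35 -1.9 3.1 0 1" --pt "0 0 -20 0 0 0 1" --pt "0 0 0 0 0 0 1"

```text
time: 6.52
ee_pos: [0.4279, -0.3111, 0.1441]
tcp_rot: [-179.8, -0.0, 32.0]
wrist_force: [-0.6, 0.4, -0.5]
opening: 0.0268
```

```bash
python3 - <<'E'
from mv import *
go([.429,-.312,.05],R.from_euler("z",YB,degrees=True).as_matrix()@np.diag([1,-1,-1]))
print(proj("top",B))
for k,(x,y) in dict(scene=(210,60),top=(330,150)).items():
    a=camera(k)[:,:,::-1]; cv2.imwrite(f"pics/g0_{k}.png",a); a=a[y:y+130,x:x+150]; cv2.imwrite(f"pics/g_{k}.png",cv2.resize(a,None,fx=4.6,fy=4.6,interpolation=3))
E
```

```text
t 6.525 shift mm [  1.0923  -0.8977 -94.0714] rotvec [-0.1892 -0.085  -0.0202] norms 94.08205719506613 0.20842177554396135
[[348.3376 194.7114]]
```

View pics/g_scene.png

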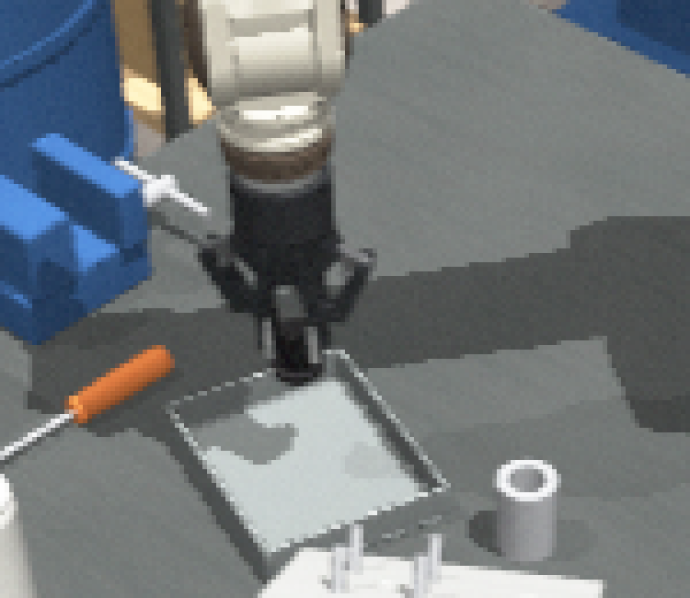

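View pics/g_top.png

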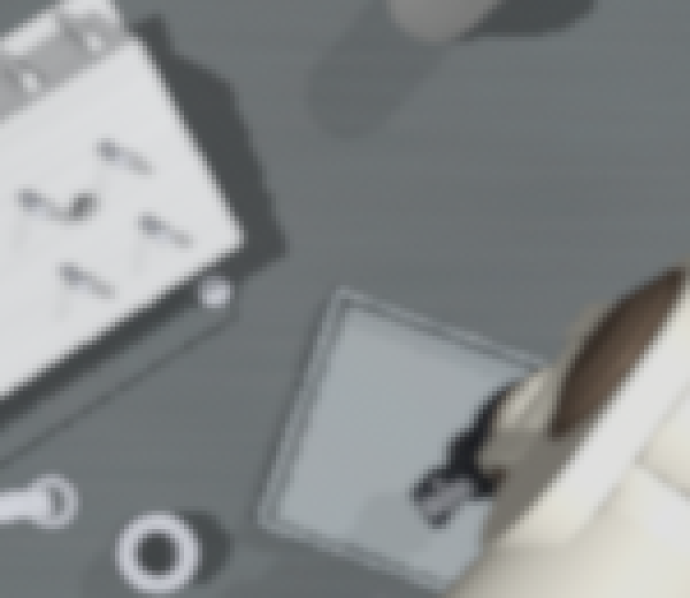

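>>> apply_moves --pt "1 -1 -15 0 0 0 1" --pt "0 0 -22 0 0 0 1" --pt "0 0 -22 0 0 0 1" --pt "0 0 -20 0 0 0 1" --pt "0 0 -9 0 0 0 1" --pt "0 0 -3 0 0 0 1" --pt "0 0 0 0 0 0 1"

```text
time: 7.5
ee_pos: [0.4301, -0.3125, 0.0554]
tcp_rot: [179.9, -0.1, 32.0]
wrist_force: [0.1, 1.0, -0.4]
opening: 0.0268
```

>>> apply_moves --pt "0 0 -4 0 0 0 1" --pt "0 0 -1.5 0 0 0 1" --pt "0 0 0 0 0 0 0.6" --pt "0 0 0 0 0 0 0.3" --pt "0 0 0 0 0 0 0" --pt "0 0 0 0 0 0 0" --pt "0 0 20 0 0 0 0" --pt "0 0 40 0 0 0 0" --pt "0 0 50 0 0 0 0" --pt "0 20 50 0 0 0 0" --pt "0 30 20 0 0 0 0" --pt "0 0 0 0 0 0 0"

```text
time: 9.0
ee_pos: [0.4305, -0.2615, 0.2315]
tcp_rot: [179.8, -0.2, 32.1]
wrist_force: [0.1, -0.2, -0.3]
opening: 0.0856
```

```bash
python3 - <<'E'
from mv import *
for k,(x,y) in dict(scene=(210,80),top=(280,150)).items():
    a=camera(k)[:,:,::-1]; cv2.imwrite(f"pics/i0_{k}.png",a); a=a[y:y+150,x:x+170]; cv2.imwrite(f"pics/i_{k}.png",cv2.resize(a,None,fx=4,fy=4,interpolation=3))
E
```

```text
(no output)
```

View pics/i_scene.png

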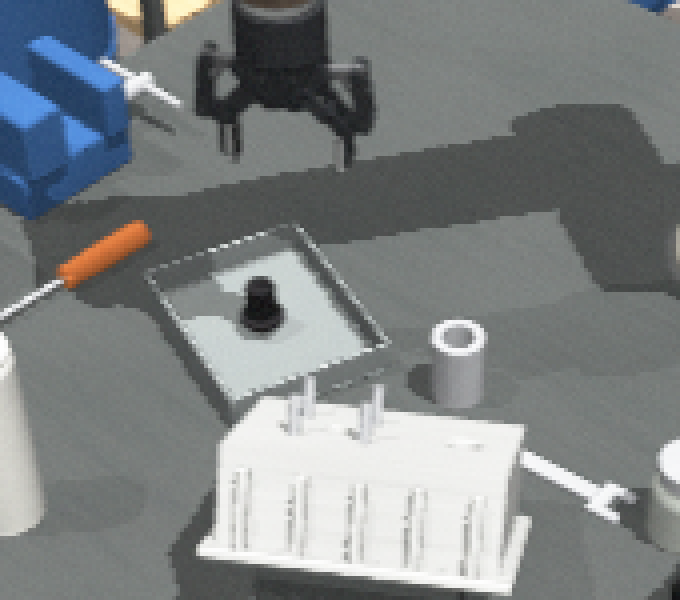

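View pics/i_top.png

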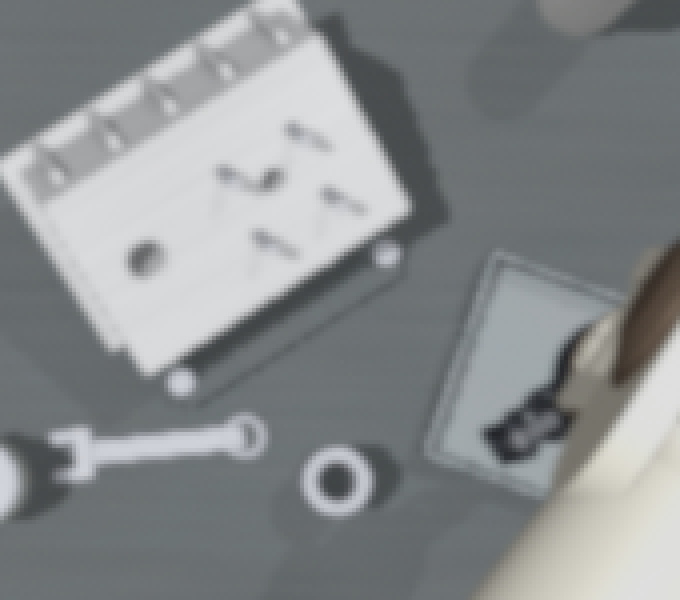

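```bash
python3 - <<'E'
from h import *
s=lambda u,v:(370+(u+.5)/7-.5,195+(v+.5)/7-.5)
t=lambda u,v:(165+(u+.5)/8-.5,215+(v+.5)/8-.5)
print(atz("scene",s(347.5,201.5),.121)); print("rodtop",atz("scene",s(345,203),.125))
print("top hub",atz("top",t(378,287),.121)); print("top bar", atz("top",t(393,283),.097))
for a,b in[((325,158),(392,423)),((396,150),(462,402))]:
    d=atz("top",t(*a),.097)-atz("top",t(*b),.097); print(np.degrees(np.arctan2(d[1],d[0])),np.linalg.norm(d))
a=cv2.imread("pics/i0_top.png")[215:285,165:265]; cv2.imwrite("pics/j_t.png",cv2.resize(a,None,fx=8,fy=8,interpolation=3))
E
```

```text
[0.4165 0.2977 0.121 ]
rodtop [0.4212 0.2987 0.125 ]
top hub [0.4202 0.2985 0.121 ]
top bar [0.4221 0.2986 0.097 ]
15.944157642311323 0.0960187228111663
16.30948914441747 0.09154185106636231
```

View pics/j_t.png

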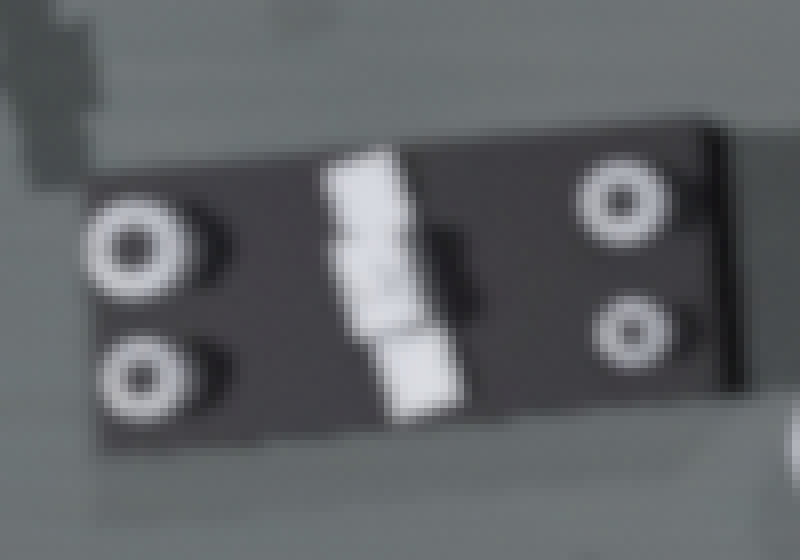

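>>> apply_moves --pt "0 20 15 0 0 0 0" --pt "-1 40 15 0 0 0 0" --pt "-1 45 0 0 0 -1 0" --pt "-1 45 0 0 0 -1.5 0" --pt "-1 45 0 0 0 -1.5 0" --pt "-1 45 0 0 0 -1.5 0" --pt "-1 45 0 0 0 -1.5 0" --pt "-1 45 0 0 0 -1.5 0" --pt "-1 45 0 0 0 -1.5 0" --pt "-1 45 0 0 0 -1.5 0" --pt "-1 45 0 0 0 -1.5 0" --pt "0 45 -10 0 0 -1.5 0" --pt "0 35 -20 0 0 -1.5 0" --pt "0 13 -30 0 0 0 0" --pt "0 0 -15 0 0 0 0" --pt "0 0 0 0 0 0 0"

```text
time: 11.1
ee_pos: [0.4535, 0.2106, 0.1833]
tcp_rot: [-176.2, 0.1, 22.9]
wrist_force: [-0.6, -0.0, 1.0]
opening: 0.0852
```

```bash
python3 - <<'E'
from mv import *
go([.420,.298,.113],R.from_euler("z",16,degrees=True).as_matrix()@np.diag([1,-1,-1])); print(get_obs()["q"])
for k,(x,y) in dict(scene=(350,130),top=(160,200)).items():
    a=camera(k)[:,:,::-1]; cv2.imwrite(f"pics/k0_{k}.png",a); a=a[y:y+150,x:x+150]; cv2.imwrite(f"pics/k_{k}.png",cv2.resize(a,None,fx=4,fy=4,interpolation=3))
E
```

```text
t 11.1 shift mm [-33.5102  87.4217 -70.3179] rotvec [-3.5839 -1.3763 -6.8849] norms 117.0901199751997 7.882930556889437
[ 22.8523  -2.6418  -4.9294  87.8197   3.8353 179.9612]
```

View pics/k_scene.png

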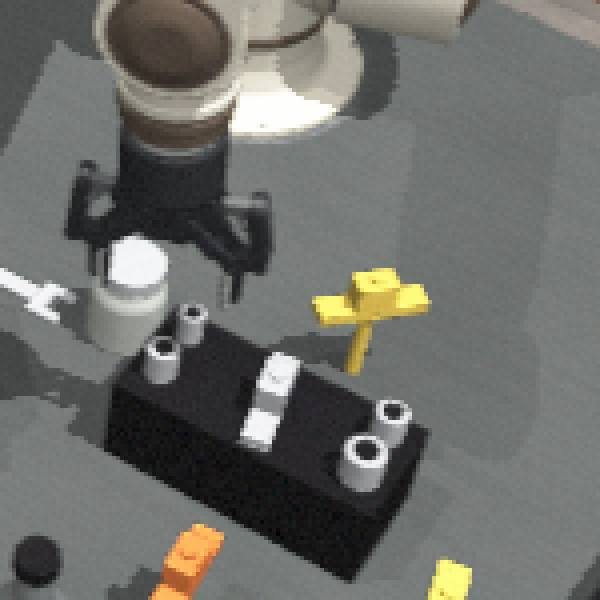

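View pics/k_top.png

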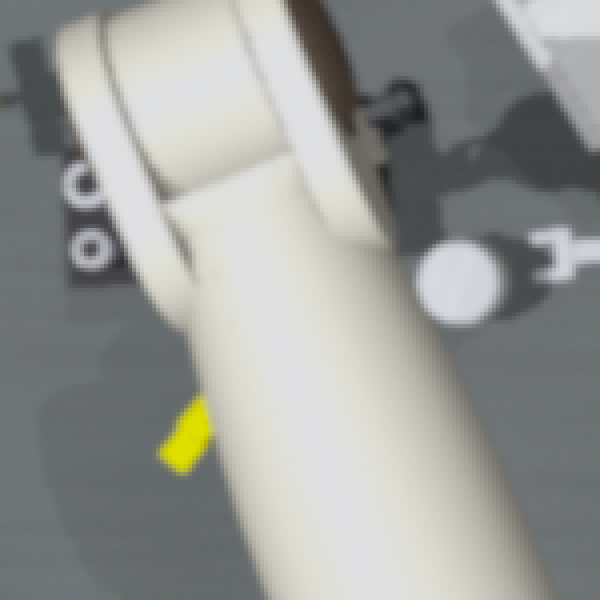

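>>> apply_moves --pt "0 0 10 -1.8 -0.7 5 0" --pt "-2 5 10 -1.8 -0.7 9 0" --pt "-2 6 0 0 0 10 0" --pt "-2 6 0 0 0 10 0" --pt "-2 6 0 0 0 10 0" --pt "-2 6 0 0 0 10 0" --pt "-2 6 0 0 0 10 0" --pt "-2 6 0 0 0 10 0" --pt "-2 6 0 0 0 10 0" --pt "-2 6 0 0 0 10 0" --pt "-2 6 0 0 0 10 0" --pt "-2 6 0 0 0 10 0" --pt "-3 6 0 0 0 10 0" --pt "-3 6 0 0 0 10 0" --pt "-3 6 0 0 0 10 0" --pt "-2 4 0 0 0 10 0" --pt "0 0 0 0 0 10 0" --pt "0 0 0 0 0 9 0" --pt "0 0 0 0 0 0 0"

```text
time: 13.58
ee_pos: [0.4212, 0.2984, 0.2057]
tcp_rot: [180.0, 0.6, -164.1]
wrist_force: [-0.9, 0.6, 0.1]
opening: 0.0854
```

```bash
python3 - <<'E'
from mv import *
go([.420,.298,.113],R.from_euler("z",196,degrees=True).as_matrix()@np.diag([1,-1,-1])); print(get_obs()["q"])
E
```

```text
t 13.575 shift mm [ -1.1634  -0.4043 -92.6643] rotvec [-0.1841  0.5633  0.1177] norms 92.6724917254399 0.6042344648340867
[35.4104 -0.8975 -0.6993 89.6326 -0.177  19.5272]
```

>>> apply_moves --pt "-1.2 -0.4 -15 -0.2 0.5 0 0" --pt "0 0 -25 0 0 0 0" --pt "0 0 -15 0 0 0 0" --pt "0 0 0 0 0 0 0"

```text
time: 14.08
ee_pos: [0.419, 0.2975, 0.148]
tcp_rot: [-179.9, -0.2, -164.1]
wrist_force: [-0.1, -0.0, 1.0]
opening: 0.0853
```

```bash
python3 - <<'E'
from mv import *
go([.420,.298,.113],R.from_euler("z",196,degrees=True).as_matrix()@np.diag([1,-1,-1]))
for k,(x,y) in dict(scene=(370,160)).items():
    a=camera(k)[:,:,::-1]; cv2.imwrite(f"pics/l0_{k}.png",a); a=a[y:y+100,x:x+100]; cv2.imwrite(f"pics/l_{k}.png",cv2.resize(a,None,fx=6,fy=6,interpolation=3))
E
```

```text
t 14.075 shift mm [  0.9697   0.4954 -35.0379] rotvec [ 0.1611 -0.1386  0.0979] norms 35.054774045942715 0.23393468771390136
```

View pics/l_scene.png

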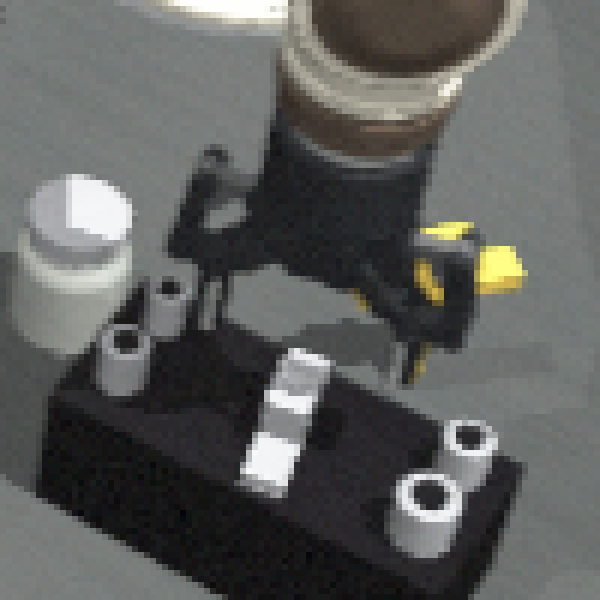

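>>> apply_moves --pt "1 0.5 -10 0.1 -0.1 0 0" --pt "0 0 -14 0 0 0 0" --pt "0 0 -9 0 0 0 0" --pt "0 0 -2 0 0 0 0" --pt "0 0 0 0 0 0 0"

```text
time: 14.75
ee_pos: [0.4206, 0.2985, 0.1144]
tcp_rot: [-180.0, 0.1, -164.0]
wrist_force: [0.6, 0.3, -1.3]
opening: 0.0853
```

```bash
python3 - <<'E'
from mv import *
go([.420,.298,.113],R.from_euler("z",196,degrees=True).as_matrix()@np.diag([1,-1,-1]))
for k,(x,y) in dict(scene=(370,160)).items():
    a=camera(k)[:,:,::-1]; cv2.imwrite(f"pics/m0_{k}.png",a); a=a[y:y+100,x:x+100]; cv2.imwrite(f"pics/m_{k}.png",cv2.resize(a,None,fx=6,fy=6,interpolation=3))
E
```

```text
t 14.75 shift mm [-0.605  -0.4702 -1.3937] rotvec [-0.0171  0.0741  0.0282] norms 1.5903914186679755 0.08110752529976765
```

View pics/m_scene.png

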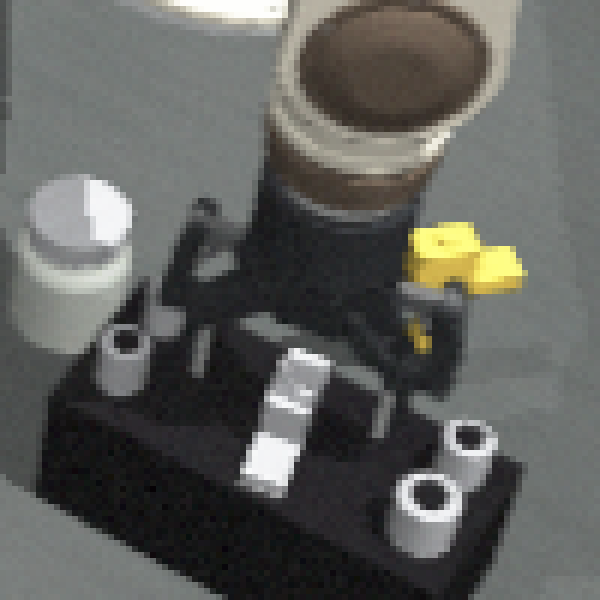

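>>> apply_moves --pt "0 0 -1 0 0 0 0.3" --pt "0 0 0 0 0 0 0.5" --pt "0 0 0 0 0 0 0.65" --pt "0 0 0 0 0 0 1" --pt "0 0 0 0 0 0 1" --pt "0 0 0 0 0 0 1" --pt "0 0 0 0 0 0 1" --pt "0 0 0 0 0 0 1" --grip_force 60

```text
time: 15.8
ee_pos: [0.4207, 0.2986, 0.1137]
tcp_rot: [180.0, 0.1, -164.0]
wrist_force: [-0.0, 1.7, 5.6]
opening: 0.0207
```

```bash
python3 - <<'E'
from mv import *
o=get_obs(); print(o["torque"],o["tcp_rot"])
for k,(x,y) in dict(scene=(370,160)).items():
    a=camera(k)[:,:,::-1]; cv2.imwrite(f"pics/n0_{k}.png",a); a=a[y:y+100,x:x+100]; cv2.imwrite(f"pics/n_{k}.png",cv2.resize(a,None,fx=6,fy=6,interpolation=3))
E
```

```text
[ 0.1742  0.0911 -0.0195] [ 179.9876    0.1068 -164.0255]
```

View pics/n_scene.png

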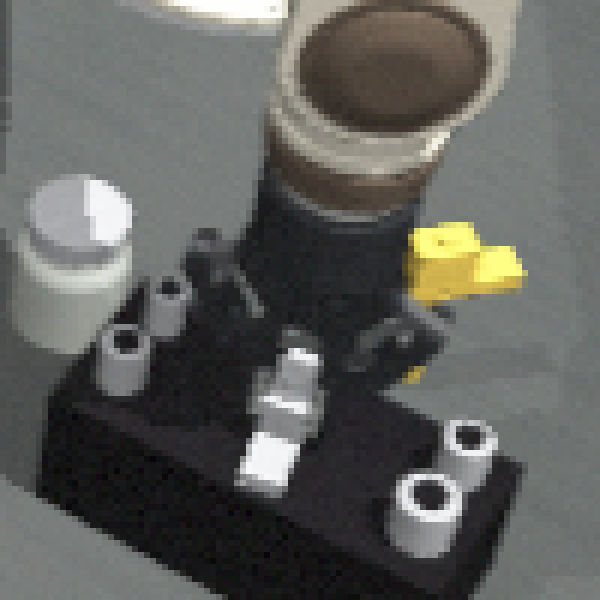

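>>> apply_moves --pt "0 0 5 0 0 0 1" --pt "0 0 12 0 0 0 1" --pt "0 0 20 0 0 0 1" --pt "0 0 28 0 0 0 1" --pt "0 0 30 0 0 0 1" --pt "0 0 30 0 0 0 1" --pt "0 0 30 0 0 0 1" --pt "0 0 25 0 0 0 1" --pt "0 0 15 0 0 0 1" --pt "0 0 0 0 0 0 1" --pt "0 0 0 0 0 0 1"

```text
time: 17.23
ee_pos: [0.4205, 0.2984, 0.3077]
tcp_rot: [-180.0, 0.0, -164.0]
wrist_force: [0.7, -0.1, -3.5]
opening: 0.0207
```

```bash
python3 - <<'E'
from mv import *
o=get_obs(); print(o["torque"],o["tcp_rot"],o["ee_pos"])
e=o["ee_pos"]; print("stop/tip pred",proj("scene",e-[0,0,.0287]),proj("scene",e-[0,0,.1027]))
for k,(x,y) in dict(scene=(370,80)).items():
    a=camera(k)[:,:,::-1]; cv2.imwrite(f"pics/o0_{k}.png",a); a=a[y:y+140,x:x+100]; cv2.imwrite(f"pics/o_{k}.png",cv2.resize(a,None,fx=4,fy=4,interpolation=3))
E
```

```text
[-0.0207 -0.0112  0.0538] [-179.9776    0.0279 -164.0312] [0.4205 0.2984 0.3077]
stop/tip pred [[427.4709 187.3855]] [[423.168  205.4077]]
```

View pics/o_scene.png

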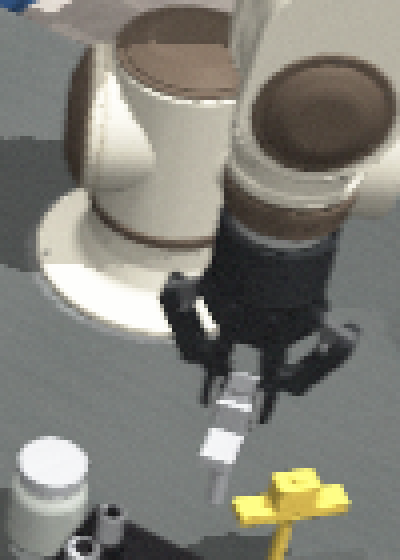

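```bash
python3 - <<'E'
from mv import *
o=get_obs();e=o["ee_pos"]
x,y,k=405,165,12
a=cv2.imread("pics/o0_scene.png")[y:y+48,x:x+48]; a=cv2.resize(a,None,fx=k,fy=k,interpolation=cv2.INTER_CUBIC)
Rg=R.from_euler("z",16,degrees=True).as_matrix()
def L(P,c):
    q=(proj("scene",e+np.array(P)@Rg.T)-[x,y]+.5)*k-.5; cv2.polylines(a,[np.round(q).astype(int)],True,c,1)
t=np.linspace(0,6.28,24)
L([[.006*np.cos(b),.006*np.sin(b),-.1027] for b in t],(0,0,255)); 
for z in(-.0287,-.0167): L([[.045,.011,z],[-.045,.011,z],[-.045,-.011,z],[.045,-.011,z]],(0,255,0))
z=.0073; L([[.017,.011,z],[-.017,.011,z],[-.017,-.011,z],[.017,-.011,z]],(255,0,0))
L([[.006*np.cos(b),.006*np.sin(b),.0113] for b in t],(0,0,255)); 
cv2.imwrite("pics/p.png",a)
E
```

```text
(no output)
```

View pics/p.png

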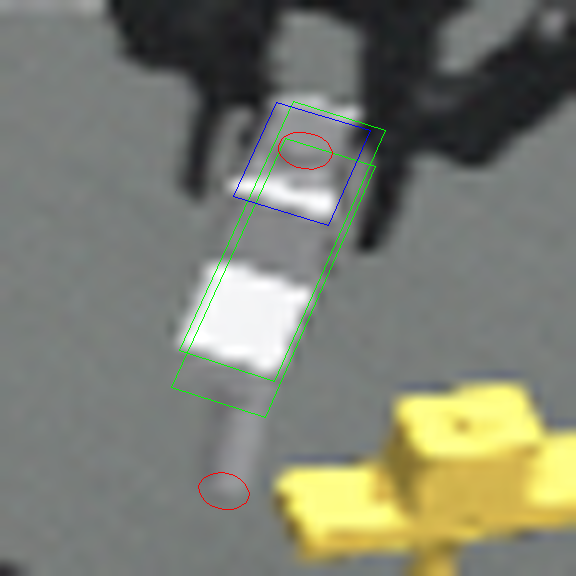

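```bash
cat >> mv.py <<'E'
RG=RB@np.diag([-1,1,-1])
E
python3 - <<'E'
from mv import *
go(B+n*.17,RG); print(get_obs()["q"])
E
```

```text
t 17.275 shift mm [  81.07  -420.081  -16.121] rotvec [ 12.2563 -27.4791  15.6702] norms 428.1358435298423 33.924530956577726
[ 35.374    2.0052  13.6418 101.6388  -0.0297  19.4054]
```

>>> apply_moves --pt "3 -15 0 0 0 0 1" --pt "6 -30 0 0 0 0 1" --pt "8 -40 0 1.2 -2.7 1.6 1" --pt "8 -42 0 1.2 -2.7 1.6 1" --pt "8 -42 0 1.2 -2.7 1.6 1" --pt "8 -42 0 1.2 -2.7 1.6 1" --pt "8 -42 0 1.2 -2.7 1.6 1" --pt "8 -42 0 1.2 -2.7 1.6 1" --pt "8 -42 0 1.2 -2.7 1.6 1" --pt "8 -40 -4 1.2 -2.7 1.6 1" --pt "6 -30 -6 1.3 -2.9 1.4 1" --pt "2 -13 -6 1.3 -2.9 1.4 1" --pt "0 0 0 0 0 0 1" --pt "0 0 0 0 0 0 1"

```text
time: 19.02
ee_pos: [0.5012, -0.1216, 0.2925]
tcp_rot: [-179.9, 29.9, -148.1]
wrist_force: [0.5, -0.4, -2.0]
opening: 0.0208
```

```bash
cat > look.py <<'E'
from mv import *
tag=sys.argv[1]; zt=float(sys.argv[2])if len(sys.argv)>2 else None
o=get_obs();e=o["ee_pos"];Rg=R.from_euler("xyz",o["tcp_rot"],degrees=True).as_matrix()@np.diag([-1,1,-1])
if zt is not None: go(B+n*zt,RG)
l=RB.T@(e-B)*1e3; print("TCP in block mm",l,"F in block",RB.T@o["wrist_force"],"tq",o["torque"],"op",o["opening"],o["tcp_rot"])
for c,(x,y,w,h,k) in dict(scene=(255,110,95,90,6),top=(295,140,100,90,6)).items():
    im=camera(c)[:,:,::-1].copy(); cv2.imwrite(f"pics/{tag}0_{c}.png",im)
    a=cv2.resize(im[y:y+h,x:x+w],None,fx=k,fy=k,interpolation=cv2.INTER_CUBIC)
    cv2.imwrite(f"pics/{tag}_raw_{c}.png",a)
    def L(F,P,cl,cen=e):
        q=(proj(c,cen+np.array(P)@F.T)-[x,y]+.5)*k-.5; cv2.polylines(a,[np.round(q).astype(int)],True,cl,1)
    t=np.linspace(0,6.28,30)
    ci=lambda r,z:[[r*np.cos(b),r*np.sin(b),z] for b in t]
    L(Rg,ci(.006,-.1027),(0,0,255)); L(RB,ci(.0105,0),(255,0,255),B)
    z=-.0167; L(Rg,[[.045,.011,z],[-.045,.011,z],[-.045,-.011,z],[.045,-.011,z]],(0,200,0))
    L(Rg,[[0,0,-.10],[0,0,-.03]],(0,0,255))
    cv2.imwrite(f"pics/{tag}_{c}.png",a)
E
python3 look.py q .17
```

```text
t 19.025 shift mm [ 0.355  -0.1481 -1.0402] rotvec [ 0.1365 -0.0154  0.1456] norms 1.1090784298069112 0.20019428815074145
TCP in block mm [  0.3273   0.3137 171.0122] F in block [-0.8303 -0.5863 -1.8588] tq [-0.397   0.6165  0.009 ] op 0.020779664479180417 [-179.8757   29.9146 -148.0835]
```

View pics/q_scene.png

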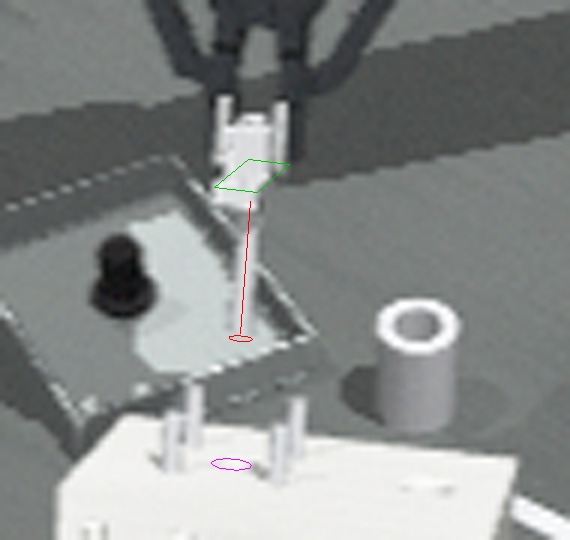

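View pics/q_top.png

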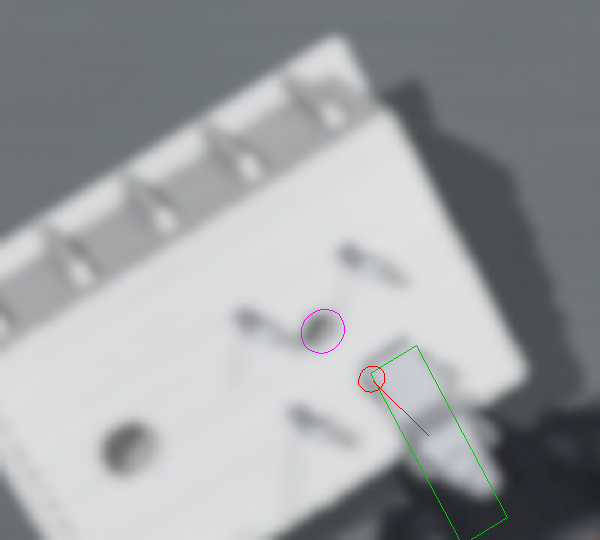

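```bash
cat > zoom.py <<'E'
from mv import *
tag=sys.argv[1]; dx=float(sys.argv[2])/1e3; tilt=float(sys.argv[3]); dz=float(sys.argv[4])/1e3
o=get_obs();e=o["ee_pos"];Rg=R.from_euler("xyz",o["tcp_rot"],degrees=True).as_matrix()@np.diag([-1,1,-1])
Rg2=Rg@R.from_euler("y",tilt,degrees=True).as_matrix(); org=e+Rg@np.array([dx,0,-.0287+dz])  # stop origin
for c,s in dict(scene=(.5,70,50),top=(.5,70,50)).items():
    im=cv2.imread(f"pics/{tag}0_{c}.png"); k=11
    u=proj(c,org)[0].astype(int); x,y=u-[26,26]; 
    a=cv2.resize(im[y:y+52,x:x+52],None,fx=k,fy=k,interpolation=cv2.INTER_CUBIC)
    def L(P,cl):
        q=(proj(c,org+np.array(P)@Rg2.T)-[x,y]+.5)*k-.5; cv2.polylines(a,[np.round(q).astype(int)],True,cl,1)
    t=np.linspace(0,6.28,30); ci=lambda r,z:[[r*np.cos(b),r*np.sin(b),z] for b in t]
    rc=lambda a,z:[[a,.011,z],[-a,.011,z],[-a,-.011,z],[a,-.011,z]]
    L(rc(.045,0),(0,255,255));L(rc(.045,.012),(0,200,0));L(rc(.017,.036),(255,0,0));L(ci(.006,.04),(0,0,255));L(ci(.006,-.074),(0,0,255))
    L([[0,.006,-.074],[0,.006,0]],(0,0,255));L([[0,-.006,-.074],[0,-.006,0]],(0,0,255))
    cv2.imwrite(f"pics/z{tag}_{c}.png",a)
E
python3 zoom.py q 0 0 0; python3 -c "
import cv2,numpy as np
cv2.imwrite('pics/zz.png',cv2.resize(np.hstack([cv2.imread('pics/zq_scene.png'),cv2.imread('pics/zq_top.png')]),(800,400)))"
```

```text
(no output)
```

View pics/zq_scene.png

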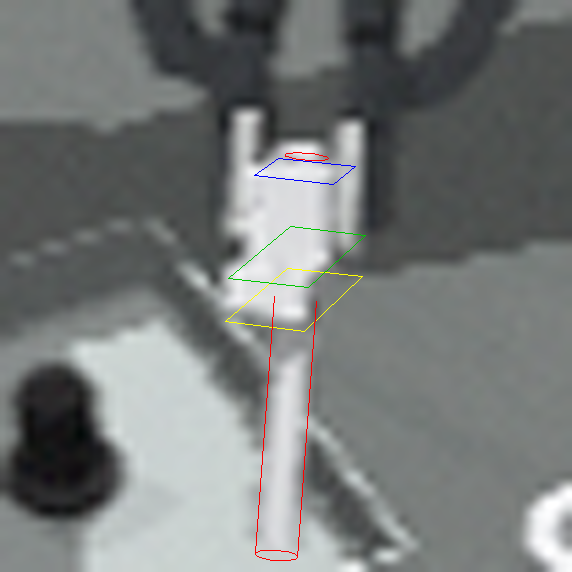

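View pics/zq_top.png

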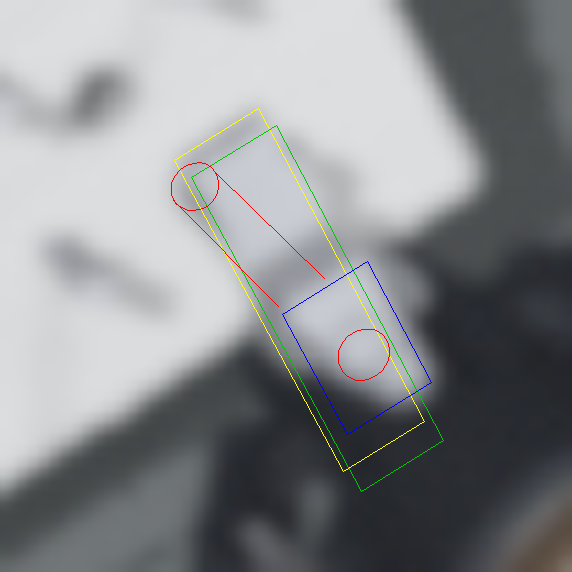

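>>> apply_moves --pt "3 1.5 -7 0.1 0 0.1 1" --pt "5 3 -10.4 0 0 0 1" --pt "5 3.2 -10.4 0 0 0 1" --pt "5 3.2 -10.4 0 0 0 1" --pt "4 2.5 -8 0 0 0 1" --pt "2 1.3 -4 0 0 0 1" --pt "0 0 0 0 0 0 1" --pt "0 0 0 0 0 0 1"

```text
time: 20.12
ee_pos: [0.5257, -0.107, 0.2426]
tcp_rot: [-179.9, 30.0, -148.0]
wrist_force: [-0.5, -0.5, -2.1]
opening: 0.0211
```

```bash
python3 look.py r .11; python3 zoom.py r 0 0 0
```

```text
t 20.125 shift mm [ 1.2813  1.1153 -3.1659] rotvec [ 0.0151  0.0651 -0.0019] norms 3.59287705735081 0.06687257541069434
TCP in block mm [  0.1301  -0.2668 113.5806] F in block [-1.6405 -0.2187 -1.473 ] tq [-0.3636  0.6097 -0.0116] op 0.021072995041435238 [-179.9453   30.0472 -147.9708]
```

View pics/r_scene.png

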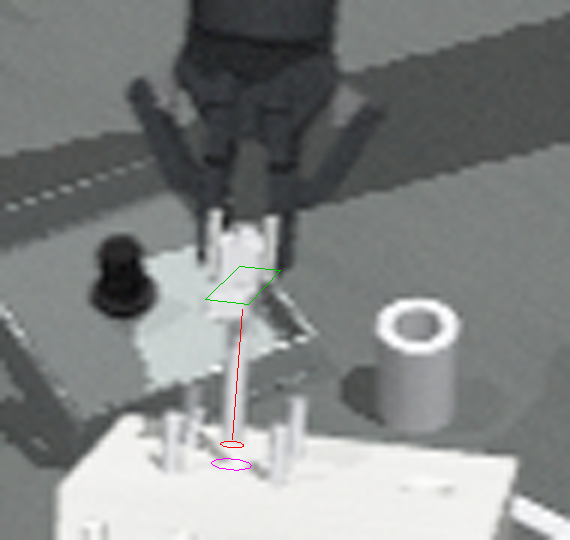

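View pics/r_top.png

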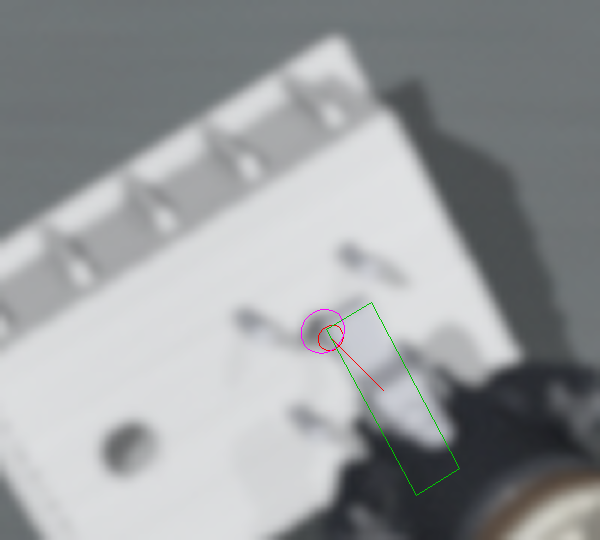

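>>> apply_moves --pt "1.3 1.1 -2.6 0 0 0 1" --pt "1.3 0.8 -2.6 0 0 0 1" --pt "1.3 0.8 -2.6 0 0 0 1" --pt "1.3 0.8 -2.6 0 0 0 1" --pt "1.3 0.8 -2.6 0 0 0 1" --pt "1.3 0.8 -2.6 0 0 0 1" --pt "1.3 0.8 -2.6 0 0 0 1" --pt "0 0 0 0 0 0 1"

```text
time: 21.22
ee_pos: [0.5347, -0.1008, 0.2237]
tcp_rot: [-180.0, 30.0, -148.0]
wrist_force: [-0.5, -0.4, -2.5]
opening: 0.0207
```

```bash
python3 look.py s .09
```

```text
t 21.225 shift mm [ 0.7369  0.2747 -1.5683] rotvec [-0.0081  0.017  -0.0153] norms 1.7543765661368471 0.024226694126671926
TCP in block mm [ 0.1169  0.1575 91.7434] F in block [-1.7745 -0.0529 -1.861 ] tq [-0.4466  0.7644  0.0333] op 0.020675578736753835 [-179.9975   30.0187 -147.9835]
```

View pics/s_scene.png

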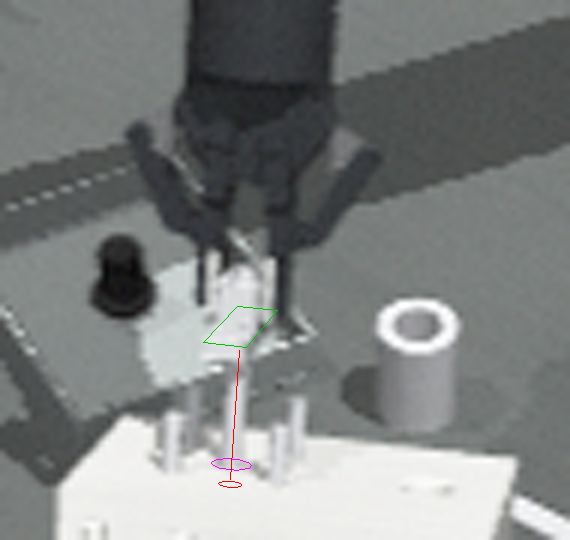

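>>> apply_moves --pt "1.3 0.8 -2.6 0 0 0 1" --pt "1.7 1 -3.5 0 0 0 1" --pt "1.7 1 -3.5 0 0 0 1" --pt "1.7 1.1 -3.5 0 0 0 1" --pt "1.7 1.1 -3.5 0 0 0 1" --pt "1.7 1.1 -3.5 0 0 0 1" --pt "1.7 1.1 -3.5 0 0 0 1" --pt "1.7 1 -3.5 0 0 0 1" --pt "1.3 0.8 -2.6 0 0 0 1" --pt "0.8 0.5 -1.7 0 0 0 1" --pt "0 0 0 0 0 0 1"

```text
time: 22.7
ee_pos: [0.55, -0.0913, 0.1924]
tcp_rot: [-180.0, 30.0, -148.0]
wrist_force: [-0.5, 0.4, -3.7]
opening: 0.0207
```

```bash
python3 look.py u .05
```

```text
t 22.7 shift mm [ 2.4078  1.3968 -4.8747] rotvec [-0.0032  0.0209 -0.017 ] norms 5.6135136228425555 0.027126642530610263
TCP in block mm [ 0.0279  0.0914 55.6127] F in block [-1.9984  0.5769 -3.1088] tq [-0.4773  0.9635  0.1347] op 0.02072321405443416 [-179.9903   30.0194 -147.9782]
```

View pics/u_raw_scene.png

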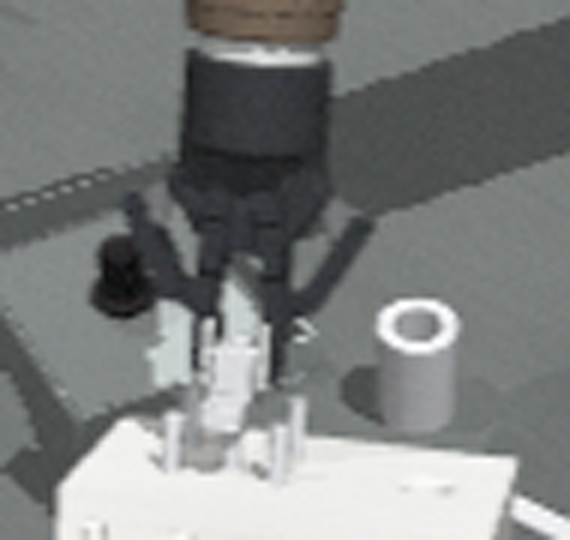

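>>> apply_moves --pt "0.42 0.27 -0.87 0 0 0 1" --pt "0.42 0.27 -0.87 0 0 0 1" --pt "0.42 0.27 -0.87 0 0 0 1" --pt "0.42 0.27 -0.87 0 0 0 1" --pt "0.42 0.27 -0.87 0 0 0 1" --pt "0.42 0.27 -0.87 0 0 0 1" --pt "0.42 0.27 -0.87 0 0 0 1" --pt "0.42 0.27 -0.87 0 0 0 1"

```text
time: 23.8
ee_pos: [0.5534, -0.0892, 0.1855]
tcp_rot: [-180.0, 30.0, -148.0]
wrist_force: [-2.1, 0.0, -1.5]
opening: 0.0212
```

```bash
python3 - <<'E'
from mv import *
o=get_obs(); print(RB.T@(o["ee_pos"]-B)*1e3, RB.T@o["wrist_force"],o["torque"])
E
```

```text
[ 0.0621  0.0748 47.6769] [-2.2753  1.1497 -0.3705] [-0.4846  1.2266  0.1846]
```

>>> apply_moves --pt "0.42 0.27 -0.87 0 0 0 1" --pt "0.42 0.27 -0.87 0 0 0 1" --pt "0.42 0.27 -0.87 0 0 0 1" --pt "0.42 0.27 -0.87 0 0 0 1"

```text
time: 24.3
ee_pos: [0.5551, -0.0882, 0.1822]
tcp_rot: [-180.0, 30.0, -148.0]
wrist_force: [-6.0, -1.4, 1.0]
opening: 0.021
```

>>> apply_moves --pt "0.42 0.27 -0.87 0 0 0 1" --pt "0.42 0.27 -0.87 0 0 0 1" --pt "0.42 0.27 -0.87 0 0 0 1" --pt "0.42 0.27 -0.87 0 0 0 1"

```text
time: 24.8
ee_pos: [0.5566, -0.0872, 0.179]
tcp_rot: [-180.0, 30.0, -148.0]
wrist_force: [-7.2, -1.3, 0.1]
opening: 0.0211
```

```bash
python3 - <<'E'
from mv import *
o=get_obs(); print(RB.T@(o["ee_pos"]-B)*1e3, RB.T@o["wrist_force"],o["torque"])
E
```

```text
[ 0.1367  0.0875 40.1067] [-5.8795  2.6799  3.4595] [-0.429   1.6121  0.276 ]
```

>>> apply_moves --pt "-0.4 0.05 -0.2 0 0 0 1" --pt "-0.4 0.05 -0.2 0 0 0 1" --pt "0 0 0 0 0 0 1"

```text
time: 25.18
ee_pos: [0.5563, -0.0872, 0.1788]
tcp_rot: [-179.9, 30.1, -147.9]
wrist_force: [-1.2, -2.2, -0.6]
opening: 0.0208
```

```bash
python3 look.py v .0287
```

```text
t 25.175 shift mm [ 5.1346  2.8474 -9.7034] rotvec [ 0.0237  0.1025 -0.0072] norms 11.341405231877207 0.10548599590579902
TCP in block mm [-0.226   0.3062 40.035 ] F in block [-2.1538 -1.2332  0.604 ] tq [-0.5497  0.6698 -0.138 ] op 0.020761785308891396 [-179.914    30.0744 -147.9497]
```

View pics/v_raw_scene.png

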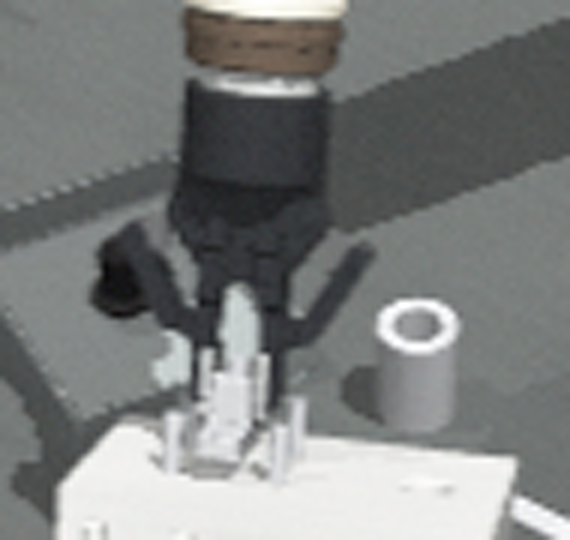

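View pics/v_raw_top.png

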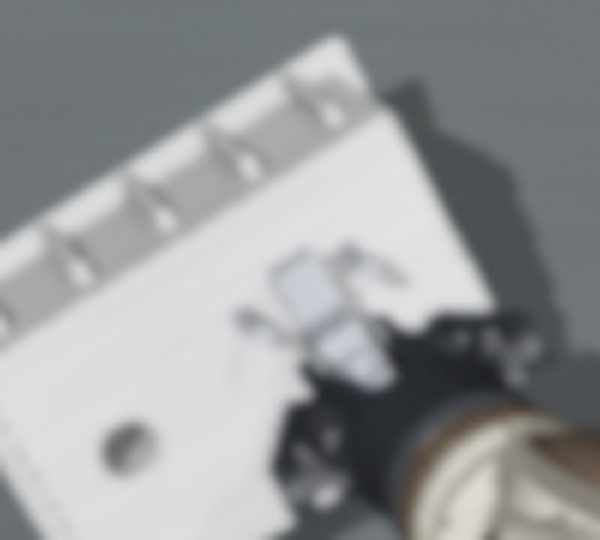

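>>> apply_moves --pt "0.42 0.27 -0.87 0 0 0 1" --pt "0.42 0.27 -0.87 0 0 0 1" --pt "0.42 0.27 -0.87 0 0 0 1" --pt "0.42 0.27 -0.87 0 0 0 1"

```text
time: 25.78
ee_pos: [0.5578, -0.086, 0.175]
tcp_rot: [-179.9, 30.0, -148.0]
wrist_force: [-1.3, -1.3, 3.5]
opening: 0.0209
```

```bash
cat > st.py <<'E'
from mv import *
o=get_obs(); print(o["time"],RB.T@(o["ee_pos"]-B)*1e3, RB.T@o["wrist_force"],RB.T@o["torque"],o["opening"])
E
python3 st.py
```

```text
25.775 [-0.4866  0.453  35.8058] [ 0.1976 -0.3711  3.8793] [-0.4731  0.557   0.0142] 0.020929462799728227
```

>>> apply_moves --pt "0.42 0.27 -0.87 0 0 0 1" --pt "0.42 0.27 -0.87 0 0 0 1" --pt "0.42 0.27 -0.87 0 0 0 1" --pt "0.42 0.27 -0.87 0 0 0 1"

```text
time: 26.28
ee_pos: [0.5594, -0.0849, 0.1714]
tcp_rot: [-180.0, 30.0, -148.0]
wrist_force: [-0.1, -3.1, 2.4]
opening: 0.0209
```

```bash
python3 st.py
```

```text
26.275 [-0.5803  0.5724 31.7192] [-0.3088 -2.5998  2.8983] [-0.7139  0.474   0.0223] 0.02085051002597979
```

>>> apply_moves --pt "0.21 0.13 -0.43 0 0 0 1" --pt "0.21 0.13 -0.43 0 0 0 1" --pt "0.21 0.13 -0.43 0 0 0 1" --pt "0.21 0.13 -0.43 0 0 0 1"

```text
time: 26.78
ee_pos: [0.5602, -0.0844, 0.1696]
tcp_rot: [-180.0, 30.0, -148.0]
wrist_force: [0.0, -3.7, 3.5]
opening: 0.0211
```

```bash
python3 st.py
```

```text
26.775 [-0.6262  0.6087 29.745 ] [ 0.0248 -3.1603  3.9896] [-0.8018  0.379  -0.0155] 0.02105671420992602
```

>>> apply_moves --pt "0.37 -0.12 -0.43 0 0 0 1" --pt "0.21 0.13 -0.43 0 0 0 1" --pt "0.21 0.13 -0.43 0 0 0 1"

```text
time: 27.15
ee_pos: [0.5609, -0.0841, 0.1683]
tcp_rot: [-180.0, 30.0, -148.0]
wrist_force: [-0.6, -2.4, 3.6]
opening: 0.0209
```

```bash
python3 st.py
```

```text
27.15 [-0.6716  0.4832 28.1666] [ 0.2043 -1.727   3.9918] [-0.4167  0.2997  0.0608] 0.020942826411691828
```

>>> apply_moves --pt "0.21 0.13 -0.43 0 0 0 1" --pt "0.21 0.13 -0.43 0 0 0 1" --pt "0 0 0 0 0 0 1"

```text
time: 27.52
ee_pos: [0.5613, -0.0838, 0.1673]
tcp_rot: [-180.0, 30.0, -148.0]
wrist_force: [-0.2, -1.7, 1.9]
opening: 0.0209
```

```bash
python3 look.py w .0287
```

```text
t 27.525 shift mm [ 0.1096 -0.4853  1.7092] rotvec [-0.007   0.0276 -0.0182] norms 1.7801261387045624 0.03373848576626515
TCP in block mm [-0.7124  0.4696 27.1377] F in block [-0.0286 -1.3382  2.168 ] tq [-0.4005 -0.0117 -0.2185] op 0.020909421826981817 [-179.99     30.0271 -147.9768]
```

View pics/w_raw_scene.png

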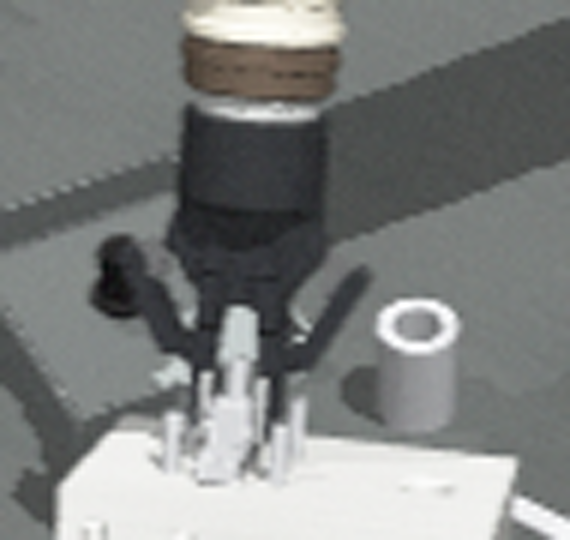

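>>> apply_moves --pt "0.21 0.13 -0.43 0 0 0 1" --pt "0.21 0.13 -0.43 0 0 0 1"

```text
time: 27.88
ee_pos: [0.5618, -0.0836, 0.1666]
tcp_rot: [-180.0, 30.0, -148.0]
wrist_force: [0.0, -2.3, 3.7]
opening: 0.0211
```

>>> apply_moves --pt "0.21 0.13 -0.43 0 0 0 1" --pt "0.21 0.13 -0.43 0 0 0 1"

```text
time: 28.12
ee_pos: [0.5622, -0.0834, 0.1657]
tcp_rot: [-180.0, 30.0, -148.0]
wrist_force: [0.0, -0.9, 3.0]
opening: 0.0209
```

```bash
python3 st.py
```

```text
28.125 [-0.7067  0.4003 25.2334] [ 1.1201 -0.7819  2.8192] [-0.224   0.207  -0.0277] 0.020892473932773187
```

>>> apply_moves --pt "0.21 0.13 -0.43 0 0 0 1" --pt "0.21 0.13 -0.43 0 0 0 1"

```text
time: 28.38
ee_pos: [0.5624, -0.0833, 0.1655]
tcp_rot: [-180.0, 30.0, -148.0]
wrist_force: [-10.8, -3.8, 12.6]
opening: 0.0209
```

>>> apply_moves --pt "0.21 0.13 -0.43 0 0 0 1" --pt "0.21 0.13 -0.43 0 0 0 1"

```text
time: 28.62
ee_pos: [0.5625, -0.0832, 0.1655]
tcp_rot: [-179.9, 30.0, -148.0]
wrist_force: [-19.7, -5.6, 20.2]
opening: 0.0212
```

```bash
python3 st.py;python3 look.py x >/dev/null; python3 - <<'E'
import cv2
a=cv2.imread("pics/x0_scene.png")[160:200,270:320]; cv2.imwrite("pics/xx.png",cv2.resize(a,None,fx=14,fy=14,interpolation=cv2.INTER_CUBIC))
E
```

```text
28.625 [-0.5159  0.3433 24.9156] [-6.9169  5.6512 27.34  ] [1.2321 1.8369 0.0311] 0.021236638121956135
```

View pics/xx.png

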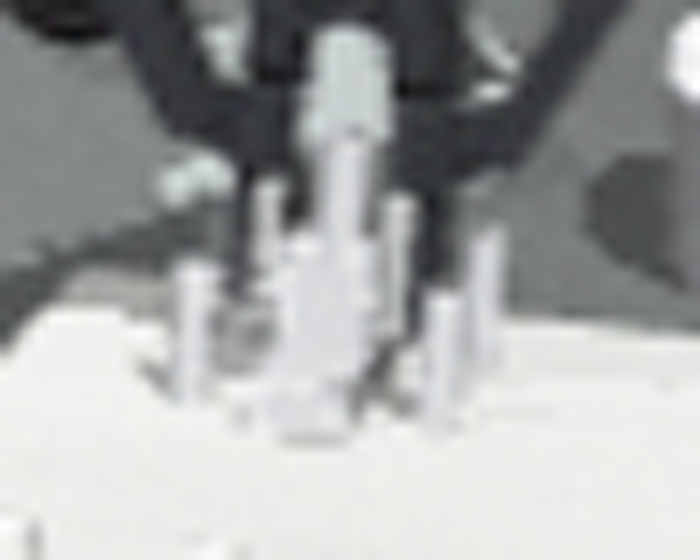

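>>> apply_moves --pt "-0.25 0.08 -0.1 0 0 0 1" --pt "0 0 0 0 0 0 1" --pt "0 0 0 0 0 0 1" --pt "0 0 0 0 0 0 1" --pt "0 0 0 0 0 0 1" --pt "0 0 0 0 0 0 1" --pt "0 0 0 0 0 0 1" --pt "0 0 0 0 0 0 1" --pt "0 0 0 0 0 0 1" --pt "0 0 0 0 0 0 1" --pt "0 0 0 0 0 0 1"

```text
time: 30.1
ee_pos: [0.5625, -0.0832, 0.1655]
tcp_rot: [-179.9, 30.1, -148.0]
wrist_force: [-14.1, -5.2, 16.4]
opening: 0.0211
```

```bash
python3 st.py
```

```text
30.1 [-0.526   0.3612 24.9283] [-4.5298  3.0334 21.5709] [0.7429 1.3605 0.0375] 0.021066613537516286
```

>>> apply_moves --pt "0 0 0 0 0 0 0.68" --pt "0 0 0 0 0 0 0.6" --pt "0 0 0 0 0 0 0.4" --pt "0 0 0 0 0 0 0.2" --pt "0 0 0 0 0 0 0" --pt "0 0 0 0 0 0 0" --pt "0 0 0 0 0 0 0"

```text
time: 30.98
ee_pos: [0.5628, -0.0828, 0.1639]
tcp_rot: [-180.0, 30.0, -148.0]
wrist_force: [0.2, 0.1, -0.2]
opening: 0.0851
```

```bash
python3 st.py;python3 look.py y >/dev/null; python3 - <<'E'
import cv2
a=cv2.imread("pics/y0_scene.png")[150:200,260:330]; cv2.imwrite("pics/yy.png",cv2.resize(a,None,fx=11,fy=11,interpolation=cv2.INTER_CUBIC))
E
```

```text
30.975 [-0.9046  0.5643 23.2641] [ 0.0537 -0.0459 -0.2713] [0.0108 0.4114 0.0337] 0.08511264012453136
```

View pics/yy.png

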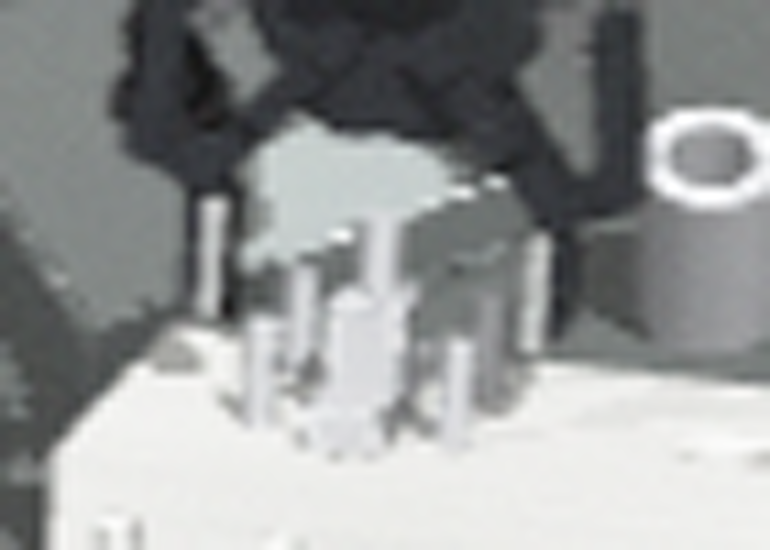

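>>> apply_moves --pt "-2.1 -1.3 4.3 0 0 0 0" --pt "-4.2 -2.6 8.7 0 0 0 0" --pt "-8.5 -5.3 17.3 0 0 0 0" --pt "-10.6 -6.6 21.6 0 0 0 0" --pt "-12.7 -8 26 0 0 0 0" --pt "-12.7 -8 26 0 0 0 0" --pt "-10 -16 15 0 0 0 0" --pt "-10 -30 5 0 0 0 0" --pt "-10 -30 0 0 0 0 0" --pt "-5 -25 0 0 0 0 0" --pt "0 0 0 0 0 0 0"

```text
time: 32.45
ee_pos: [0.4766, -0.217, 0.2881]
tcp_rot: [-180.0, 30.0, -148.1]
wrist_force: [-0.6, 0.2, -0.2]
opening: 0.0852
```

```bash
python3 look.py aa; python3 - <<'E'
from mv import *
S0=np.array([0,0,0.])
for c,(x,y) in dict(scene=(262,155),top=(320,165)).items():
    k=11; w=60 if c=="scene" else 52
    a=cv2.resize(cv2.imread(f"pics/aa0_{c}.png")[y:y+48,x:x+w],None,fx=k,fy=k,interpolation=cv2.INTER_CUBIC); b=a.copy()
    def L(P,cl):
        q=(proj(c,B+np.array(P)@RB.T)-[x,y]+.5)*k-.5; cv2.polylines(b,[np.round(q).astype(int)],True,cl,1)
    t=np.linspace(0,6.28,30); rc=lambda a,z:[[a,.011,z],[-a,.011,z],[-a,-.011,z],[a,-.011,z]]
    L(rc(.045,0),(0,255,255));L(rc(.045,.012),(0,200,0));L(rc(.017,.036),(255,0,0))
    for h in(.046,.062): L([[.006*np.cos(q),.006*np.sin(q),h] for q in t],(0,0,255))
    cv2.imwrite(f"pics/ab_{c}.png",b); cv2.imwrite(f"pics/ac_{c}.png",a)
E
```

```text
TCP in block mm [-63.6939 -67.6071 202.9748] F in block [-0.4743  0.4838  0.0055] tq [-0.2487  0.336   0.0027] op 0.08521628321799439 [-179.9775   30.0239 -148.1165]
```

View pics/ab_scene.png

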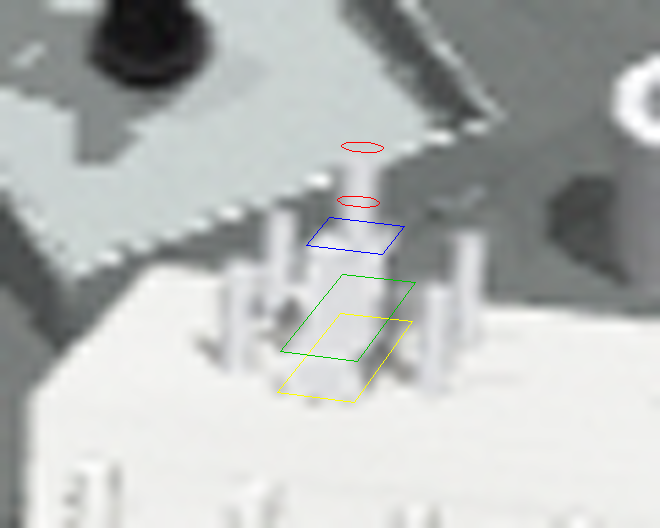

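View pics/ab_top.png

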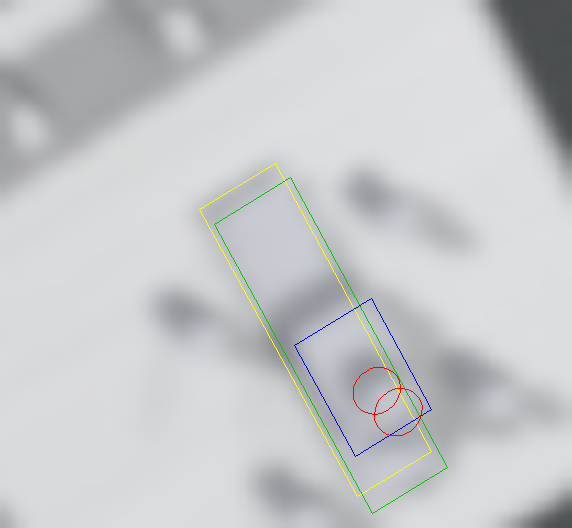

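View pics/aa0_scene.png

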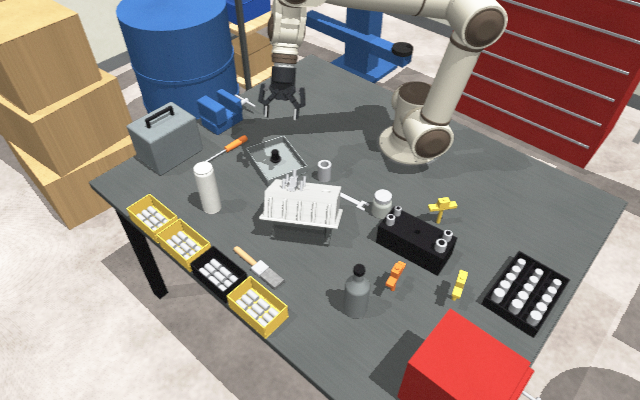

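View pics/ac_scene.png

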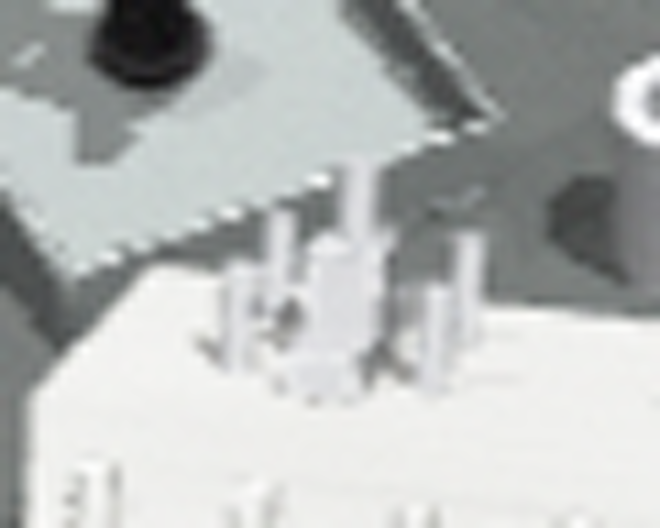

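```bash
python3 -c "
from workcell import *
print(job_done())"
```

```text
the job is handed in; nothing more can be done
None
```

I handed the job in at about 32.5 s of the 72 s. The dust cap stands in the grey tray, and the gauge stands in the bore with its stop on the housing's face. I can't see the bore floor itself, so that the rod is bottomed comes from force and height readings.

- **Bottoming:** the force along the bore rose to about 5–6 N, matching the rod's sliding friction. The rod's top now stands about 58 mm above the face. That puts the floor about 56 mm deep, inside the stated 52–68 mm.
- **Flush stop:** the force jumped to about 27 N when the stop met the face. I held it there at 20 N or more for over a second before letting go. After backing off, the stop's outline lay on the face to within about a pixel (roughly 2 mm) in the scene view. That is as fine as I can tell, so a tilt or gap under a millimetre would not show.

Three readings did not go as planned:

- **Contact height:** the stop met the face about 4 mm lower at the tool than my camera estimates predicted. I went by the force.
- **Side load:** while lowering, the rod leaned on the bore wall with up to about 5 N until I nudged the tool sideways.
- **Wrist limit:** on the way to the rack the last joint reached its 180° range end and the arm stopped short there. I turned the gripper half round and carried on. The joint read 179.96° there, but the path briefly touched the limit.

In the last pictures the bystanders and look-alikes were where they started, and the robot was touching nothing.

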